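# Turn the tablet box's lid into a stand and put the tablet on it

### The arm

A 6-joint arm with a two-finger parallel gripper is mounted at the origin on a cart in front of the work surface, level with it; the furniture and walls round the work are solid. World frame = base frame: x ahead of the robot, y to its left, z up, the work surface at z = 0. Lengths are in mm, angles in rad, forces in N, time in s.
With the tool pointing down it reaches from about 275 to 825 mm from the base axis. Payload 5.2 kg.
Tool frame: the origin (TCP) lies at the very end of the fingers, on their centre line; the grasp point (between the pads) lies 19 mm behind it (bot.grip_point_offset is the distance from the TCP to the grasp point, in mm); z points along the fingers, y is the line along which they close (so a half turn about z gives the same grasp; the last joint's range is limited). The gripper opens to 93 mm and grips with 3 to 60 N. Pads are 15 mm wide; open, the fingers measure 128 mm over their backs; the gripper's body (75 mm by 188 mm) begins 65 mm behind the grasp point.
Start: joints at [-1.407, 0.259, 1.535, -0, 1.348, -0.203], TCP at [197.267, -513.411, 218.653] pointing down, gripper open.
Joint ranges: [-3.14, 3.14], [-0.91, 2.08], [0.19, 2.58], [-1.22, 4.36], [0.22, 2.71], [-3.12, 3.12]. Speed limits (rad/s): [2.57, 2.57, 3.14, 3.14, 3.14, 3.14].

### API

Orientations are given as a unit quaternion [w, x, y, z].
In Python, from plant import bot, eyes, order gives the robot as it stands.
- The arm moves only by the tool play_rows, never from a script. Its argument "commands" is text: rows parted by semicolons, each of 7 numbers parted by spaces: the shift along the tool's x, y, z in cm, then the turn, a rotation vector about the tool's x, y, z in degrees, then the opening, from 0 (shut) to 1 (fully open). In form: tx ty tz rx ry rz grip; .... A call has 1 to 12 rows; each row is the pose to reach, as a shift and turn from the pose commanded when the call began, along the tool's axes at that moment; what a row does not reach only later rows make up. A row lasts 1/12 s, in which the tool goes at most 41.7 mm and 7.16 degrees, less where a joint would pass 70% of its speed; a pose out of reach is approached as far as the arm can. A call with a gripper value outside its range is refused whole. The fingers move at their own pace and stop on an object; "newtons" is the grip in N (left out, the last holds). Time passes only in rows, so rows that repeat a pose let the fingers close. It gives the time, the measured TCP pose, the force, the opening and the grip force at its end, in the units of the state.
- bot.observe(): the state, without advancing time (a new reading comes with each control period).
- eyes.read_camera(name): name is "side" or "top" or "wrist"; returns the picture (420x560x3 uint8, blue, green, red); there is no depth.
- eyes.calibration(name): a dict with "vfov" (degrees; the focal length in pixels is half the picture's height over the tangent of half this angle, whatever the lens; pixels are square), "cx", "cy" (the principal point, pixels), "cam_to_world" (4x4, takes a point from camera to world coordinates); the wrist camera has in their place "T_tool_cam" (4x4, takes a point from camera to tool coordinates, whose origin is the TCP and whose axes are the flange's). Camera axes: x right, y down, z forward; pixel columns grow to the right and rows downward; lengths in mm; the calibration is good to about 2 mm. A picture is of the moment at which its call begins: read the wrist's pose just before it. calibration takes no time and is no camera call.
- order.close_job(): hands the job in; it is judged then, once.
The state is a dict: "time": time; "qpos": joint angles; "dq": joint speeds; "joint_torque": joint torques, N m; "position": TCP position; "tcp_rot": TCP orientation; "force": force on the tool from outside, world axes, zero at the start; "torque": the same for the moment, N m; "grip_width": finger opening in mm; "gripper_force": force on a finger pad.
Only numpy, scipy, OpenCV 4.12 (cv2) and the standard library are available. Lean on these libraries where they do the work, as an engineer would, in place of code of your own. Each camera call takes 0.05 s, during which the arm holds its last target. There are 200 camera calls.

### The job

Set up the tablet for cooking: raise the closed lid of the wooden box upright on its hinge, and while it stands there push its folded prop leg out backwards as far as it goes. Then lift the lid up off its hinge pins, stand it in the middle of the chopping board, leaning back on its leg, with its ledge to the front (the robot's side), let go of it, and finally move the tablet from the box onto the ledge so that it leans against the lid. Leave the other things on the worktop where they are.

Things in the scene. Friction and masses are not known exactly. Their poses are not given: they have to be found in the camera images.
- lid_handle (a point): centre of the lid's bar handle: steel bar 10 mm thick, 92 mm long (74 free between its posts), in the lid's plane, parallel to its front edge, 42 mm off it, 200 mm from the hinge axis. Axes of the lid. Closed, it lies level 105 mm up, in front of the box, free below; upright, it is the lid's top.
- lid_hinge (a point): hinge axis, mid-width, of the loose wooden lid (0.4 kg); plate 150 (y) x 10 (z) mm, 12 to 158 mm from the axis at -x. Lid axes: x from handle to hinge edge, y along the hinge, z out of the outer face (closed: z up; upright: x down, z away from the robot). Two steel forks, open to +x, straddle the box's pins and reach 8 mm past the axis: moved along -x the lid comes off. They are its feet when stood up.
- box_pins (a point): middle between the two 7 mm hinge pins at the back of the fixed wooden box, 140 (x) x 150 (y) x 100 (z) mm, walls 8 mm; box axes: x front to back, z up. Box centre 84 mm in front of here, underside 105 mm below. Stops 57 to 69 mm either side rise 32 mm above the pins: raised about 4 degrees past upright, the lid rests on them and stays. The box is left or right of the chopping board.
- leg (a joint): prop leg's angle to the lid: 0 folded (may start a little open), 0.70 rad right out at its stop. Stiff hinge (friction 0.07 N m): stays where left. Two dark steel arms, 9 x 12 mm, beside the lid's side edges turn on an axis parallel to the hinge, 143 mm from it and 4 mm towards the outer face; they reach 150 mm from it and are joined by a round rail.
- rail_left (a point): push point near the left (+y) end of the leg's rail: dark round steel bar, 8 mm thick, 292 mm long, parallel to the hinge, on the lid's outer side, 90 mm from the leg's axis, sticking out 58 mm past the arms on both sides. This point is 130 mm from its middle. With the lid upright, pushing the rail away from the robot swings the leg out. Axes of the leg (as the lid's when folded).
- rail_right (a point): the same push point near the right (-y) end of the rail
- leg_feet (a point): midway between the round rubber feet (radius 5 mm) at the free ends of the leg's arms, 145 mm from the leg's axis
- lid_ledge (a point): middle of the ledge's top, where the tablet is to stand: wooden shelf 116 mm long, 8 mm thick, on the lid's inner side (-z), its top 33 mm above the hinge axis when stood up; 32 mm deep from the plate's inner face, the outer 6 mm taken by a lip 5 mm high. This point is 14 mm from the plate. Axes of the lid. Stood on its leg the lid leans back about 0.36 rad, so the ledge slopes down to the plate.
- tablet_centre (a point): centre of the tablet computer: loose grey slab with a dark screen, 9 (x, thick) x 110 (y, wide) x 85 (z, high) mm, about 0.18 kg. It stands in a 14 mm slot inside the box, mid-way front to back, top 7 mm below the rim, screen to the front (-x), with about 48 mm free before and behind it.
- board_top (a point): centre of the top of the fixed wooden chopping board, 240 (x) x 270 (y) mm, its top 16 mm above the worktop; x points away from the robot (within a small yaw), z up
- mug: bystander: a plain mug, 78x116 mm, 101 mm high; its origin is at its foot
- lemon: bystander: a lemon, 71x53x51 mm; its origin is at its foot
- timer: bystander: a kitchen timer, 62 mm wide, 47 mm high; its origin is at its foot
- jar: bystander: a jar with a grey lid, 71 mm wide, 110 mm high; its origin is at its foot

How it is judged:
By the outcome, as a careful person would: the job done as asked, in the order asked, and still so for the second after the job is handed in, with the robot touching nothing.
It also fails if it takes over 72 s, if anything falls off the work surface, if the arm or the gripper's body presses on something with over 40 N, if the wrist force passes 120 N, or if a joint passes its speed limit or range.

## Working session

There is one attempt and no reset: what is moved stays moved. The work goes in short steps, Python scripts to look and compute and a tool call to move; the robot and the scene stay as the last step left them, time stands still between calls to the robot, and variables do not carry over. Pictures are saved under pics/ and viewed, at most 10 in all, crops included, and the job is handed in when it is done.

Besides the shell and the picture viewer there is one more tool, called by a JSON object that holds its "name" and its "arguments", one argument or row to a line. play_rows: Moves the arm, as the interface text tells. Its arguments: {"type":"object","properties":{"commands":{"type":"string"},"newtons":{"type":"number"}},"required":["commands"]}

```bash
ls; mkdir -p pics
python3 - <<'E'
from plant import bot,eyes,order
import cv2,numpy as np
np.set_printoptions(suppress=True,precision=3)
for n in("side","top","wrist"):
    im=eyes.read_camera(n); cv2.imwrite(f"pics/{n}0.png",im); c=eyes.calibration(n); print(n,c)
a=cv2.imread("pics/side0.png");b=cv2.imread("pics/top0.png")
print(bot.observe(), bot.grip_point_offset)
E
```

```text
pics
side {'vfov': 52.47408797714274, 'cx': 281.3778275404126, 'cy': 210.08079917406317, 'cam_to_world': array([[ -0.921,  -0.212,   0.327, 160.28 ],
       [ -0.389,   0.472,  -0.791, 998.025],
       [  0.014,  -0.856,  -0.517, 766.066],
       [  0.   ,   0.   ,   0.   ,   1.   ]])}
top {'vfov': 56.13212965903259, 'cx': 278.5697778257291, 'cy': 205.27874950289828, 'cam_to_world': array([[  -0.026,   -0.971,    0.239,  256.885],
       [  -1.   ,    0.027,    0.001,  -15.2  ],
       [  -0.007,   -0.239,   -0.971, 1424.047],
       [   0.   ,    0.   ,    0.   ,    1.   ]])}
wrist {'vfov': 70.3167304853099, 'cx': 275.8290853256714, 'cy': 212.43908884059886, 'T_tool_cam': array([[   0.001,   -0.963,   -0.269,   73.973],
       [   1.   ,    0.001,   -0.   ,    0.976],
       [   0.   ,   -0.269,    0.963, -164.868],
       [   0.   ,    0.   ,    0.   ,    1.   ]])}
{'time': 0.15, 'qpos': array([-1.407,  0.259,  1.536, -0.   ,  1.348, -0.203]), 'dq': array([ 0.001, -0.001, -0.001, -0.002,  0.001, -0.001]), 'joint_torque': array([  0.005, -43.764, -28.423,   0.072,   0.038,  -0.   ]), 'position': array([ 197.196, -512.997,  218.01 ]), 'tcp_rot': array([-0.001,  0.983,  0.182,  0.   ]), 'force': array([ 0.383,  0.3  , -0.627]), 'torque': array([0.01 , 0.015, 0.029]), 'gripper_force': 0.0, 'grip_width': 93.25743439935701} 18.8
```

View pics/top0.png

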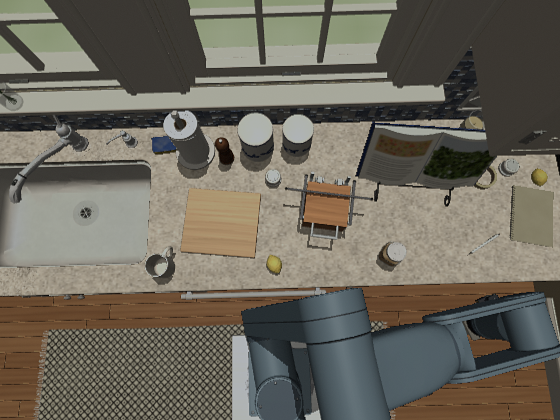

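View pics/side0.png

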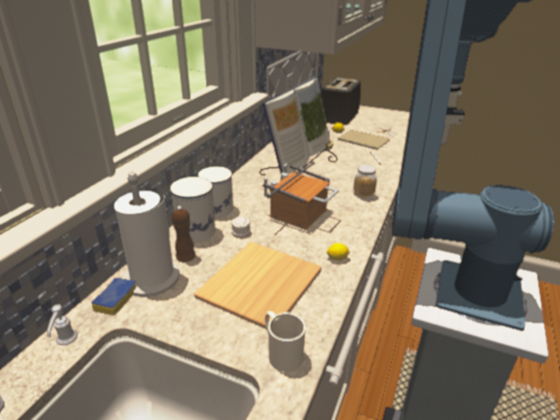

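The top picture shows the box at about (328,205) with the lid closed, handle toward the robot at (323,235), and the leg rail at (327,192). The board is at (221,222), with the timer, lemon, mug and jar around it. Next I crop in and measure.

```bash
cat > h.py <<'E'
from plant import bot,eyes,order
import cv2,numpy as np
from scipy.spatial.transform import Rotation as R
np.set_printoptions(suppress=True,precision=2)
def cam(n,st=None):
    c=eyes.calibration(n); f=210/np.tan(np.radians(c["vfov"]/2))
    if n=="wrist":
        T=np.eye(4); T[:3,:3]=rot(st["tcp_rot"]).as_matrix(); T[:3,3]=st["position"]; M=T@c["T_tool_cam"]
    else: M=c["cam_to_world"]
    return M,f,c["cx"],c["cy"]
def rot(q): return R.from_quat([q[1],q[2],q[3],q[0]])
def plane(C,uv,z):
    M,f,cx,cy=C; uv=np.atleast_2d(uv).astype(float)
    d=np.c_[(uv[:,0]-cx)/f,(uv[:,1]-cy)/f,np.ones(len(uv))]@M[:3,:3].T
    return M[:3,3]+d*((z-M[2,3])/d[:,2])[:,None]
def proj(C,P):
    M,f,cx,cy=C; p=(np.atleast_2d(P)-M[:3,3])@M[:3,:3]
    return p[:,:2]/p[:,2:]*f+[cx,cy]
def shift(p,Rm,st=None,p0=None,R0=None):
    """rows: shift (cm) and turn (deg) from commanded pose (p0,R0) to (p,Rm)"""
    return R0.inv().apply(np.array(p)-p0)/10, np.degrees((R0.inv()*Rm).as_rotvec())
E
python3 - <<'E'
from h import *
im=cv2.imread("pics/top0.png"); C=cam("top")
cv2.imwrite("pics/c0.png",cv2.resize(im[165:255,265:385],None,fx=6,fy=6,interpolation=cv2.INTER_CUBIC))
b=cv2.inRange(cv2.cvtColor(im,cv2.COLOR_BGR2HSV),(10,60,120),(25,255,255)); b[:180]=0;b[265:]=0;b[:,:170]=0;b[:,268:]=0
b=cv2.morphologyEx(b,cv2.MORPH_OPEN,np.ones((5,5)))
k=max(cv2.findContours(b,0,2)[0],key=cv2.contourArea); r=cv2.minAreaRect(k); bx=cv2.boxPoints(r)
W=plane(C,bx,16); print(r,W,W.mean(0),[np.linalg.norm(W[i]-W[i-1]) for i in range(4)])
for uv,z in (([275,265],25),([158,263],50),([395,254],110),([273,177],40),([300,140],100)): print(uv,plane(C,[uv],z))
E
```

```text
((220.0521240234375, 221.8874053955078), (74.58145141601562, 64.29946899414062), 4.864514350891113) [[445.46 342.66  16.  ]
 [684.61 330.38  16.  ]
 [652.38  53.45  16.  ]
 [415.7   76.39  16.  ]] [549.54 200.72  16.  ] [np.float64(267.93011725806497), np.float64(239.46763675341074), np.float64(278.79720350154963), np.float64(237.7860363283236)]
[275, 265] [[384.89   3.75  25.  ]]
[158, 263] [[400.33 409.73  50.  ]]
[395, 254] [[ 402.82 -397.48  110.  ]]
[273, 177] [[705.53   3.25  40.  ]]
[300, 140] [[823.25 -98.1  100.  ]]
```

View pics/c0.png

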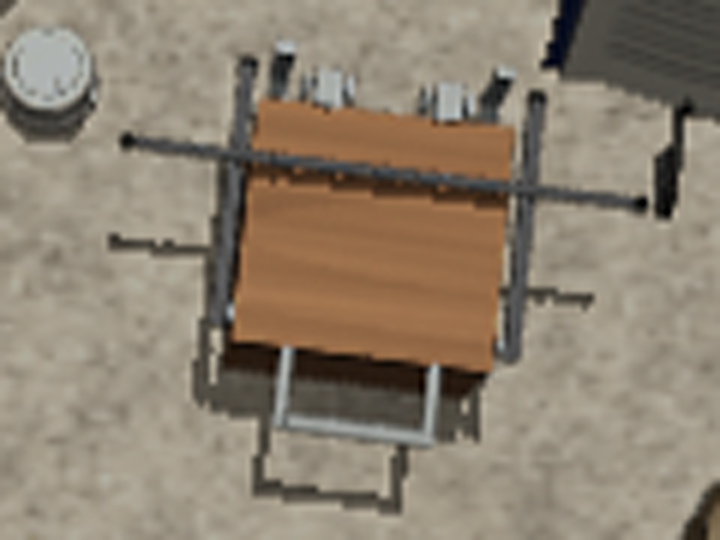

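Crop scale is 6, offset (265,165). The handle bar runs (280,418)–(432,438) and the fork tips are near (330,88) and (452,100). The rail runs (128,140)–(640,204) and the lid plate is orange. So the box is yawed about -0.13. Now I turn those pixels into positions.

```bash
cat >> h.py <<'E'
def tool(psi,dep,roll=0):
    "tool x = left, z = forward, depressed by dep (deg); psi yaw (deg)"
    s,c=np.sin(np.radians(dep)),np.cos(np.radians(dep))
    return R.from_euler("z",psi,degrees=True)*R.from_matrix([[0,s,c],[1,0,0],[0,c,-s]])
def go(p,Rm):
    s=bot.observe(); t,w=shift(p,Rm,p0=s["position"],R0=rot(s["tcp_rot"]))
    n=max(np.linalg.norm(t)/4.17,np.linalg.norm(w)/7.16)
    print("t",s["time"],"shift cm",t,"turn",w,"rows>=%.1f"%n)
E
python3 - <<'E'
from h import *
C=cam("top"); o=np.array([265,165]); q=lambda *a:np.array(a)/6+o-.4
h=plane(C,q((284,421),(430,438)),105); print("handle",h,h.mean(0),np.linalg.norm(h[0]-h[1]))
r=plane(C,q((128,140),(640,204)),130); print("rail z130",r,r.mean(0),np.linalg.norm(r[0]-r[1]))
r=plane(C,q((262,98),(514,125),(494,372),(234,342)),110); print("plate",r,r.mean(0),[np.linalg.norm(r[i]-r[i-1]) for i in range(4)])
pl=r.mean(0); ax=(r[0]+r[1]-r[2]-r[3])[:2]; print("yaws",np.degrees([np.arctan2(ax[1],ax[0]), np.arctan2(*(r[0]-r[1])[:2]),np.arctan2(*(r[3]-r[2])[:2]),np.arctan2(*(h[0]-h[1])[:2])]))
E
```

```text
handle [[ 475.81 -124.73  105.  ]
 [ 463.91 -206.38  105.  ]] [ 469.86 -165.56  105.  ] 82.5203260268299
rail z130 [[ 635.91  -41.29  130.  ]
 [ 590.15 -329.47  130.  ]] [ 613.03 -185.38  130.  ] 291.7860310974777
plate [[ 664.99 -120.31  110.  ]
 [ 644.55 -265.39  110.  ]
 [ 499.71 -244.03  110.  ]
 [ 520.97  -98.1   110.  ]] [ 582.56 -181.96  110.  ] [np.float64(145.71935470839202), np.float64(146.51392172623275), np.float64(146.40787600600441), np.float64(147.47116528022607)]
yaws [-8.58  8.02  8.29  8.29]
```

Run:
```python
from h import *
e=np.array([.989,-.146,0]); H=np.array([469,-165.3,105])
for d in (40,):
    T=tool(-8.4,d); z=T.as_matrix()[:,2]; print(z); go(H-61*z,T)
```

```text
[ 0.76 -0.11 -0.64]
t 0.15 shift cm [ 33.77 -24.99   7.42] turn [-45.2   26.32 -56.57] rows>=10.8
```

{"name": "play_rows", "arguments": {
  "commands": "33.8 -25 7.4 -45.2 26.3 -56.6 0.45;33.8 -25 7.4 -45.2 26.3 -56.6 0.45;33.8 -25 7.4 -45.2 26.3 -56.6 0.45;33.8 -25 7.4 -45.2 26.3 -56.6 0.45;33.8 -25 7.4 -45.2 26.3 -56.6 0.45"
}}

```text
time: 0.57
position: [308.2, -338.4, 182.2]
tcp_rot: [0.16, 0.893, 0.397, 0.137]
force: [0.4, 0.8, 0.9]
grip_width: 64.4
gripper_force: 0.0
```

Run:
```python
from h import *
s=bot.observe(); print(s["time"],s["qpos"],s["position"],s["tcp_rot"])
T=tool(-8.4,40); go(np.array([469,-165.3,105])-61*T.as_matrix()[:,2],T)
```

```text
0.5667 [-1.36 -0.1   2.12  0.43  0.91 -0.85] [ 308.19 -338.39  182.18] [0.16 0.89 0.4  0.14]
t 0.5667 shift cm [20.52 -5.26  4.53] turn [-23.97  14.1  -29.98] rows>=5.7
```

{"name": "play_rows", "arguments": {
  "commands": "20.5 -5.3 4.5 -24 14.1 -30 0.45;20.5 -5.3 4.5 -24 14.1 -30 0.45;20.5 -5.3 4.5 -24 14.1 -30 0.45;20.5 -5.3 4.5 -24 14.1 -30 0.45;20.5 -5.3 4.5 -24 14.1 -30 0.45;20.5 -5.3 4.5 -24 14.1 -30 0.45;20.5 -5.3 4.5 -24 14.1 -30 0.45;20.5 -5.3 4.5 -24 14.1 -30 0.45"
}}

```text
time: 1.23
position: [425.0, -161.5, 147.7]
tcp_rot: [0.318, 0.686, 0.593, 0.276]
force: [-1.2, -0.6, -0.6]
grip_width: 41.6
gripper_force: 0.0
```

Run:
```python
from h import *
s=bot.observe(); print(s["time"],s["qpos"],s["position"],s["tcp_rot"])
im=eyes.read_camera("wrist"); cv2.imwrite("pics/w1.png",im)
T=tool(-8.4,40); go(np.array([469,-165.3,105])-61*T.as_matrix()[:,2],T)
# predicted pixels
e=np.array([.989,-.146,0]);f=np.array([.146,.989,0]);H=np.array([666.7,-194.4,105]);C=cam("wrist",s)
print(proj(C,[H-200*e+37*f,H-200*e-37*f,H-158*e+75*f,H-158*e-75*f,H-85*e]))
```

```text
1.2333 [-1.31 -0.13  2.58  1.33  0.81 -2.2 ] [ 424.98 -161.5   147.67] [0.32 0.69 0.59 0.28]
t 1.2833 shift cm [ 0.39 -0.44  0.03] turn [-0.18 -0.05 -0.01] rows>=0.1
[[271.6  175.47]
 [271.81 264.38]
 [304.49 124.39]
 [300.3  286.02]
 [341.35 197.72]]
```

View pics/w1.png

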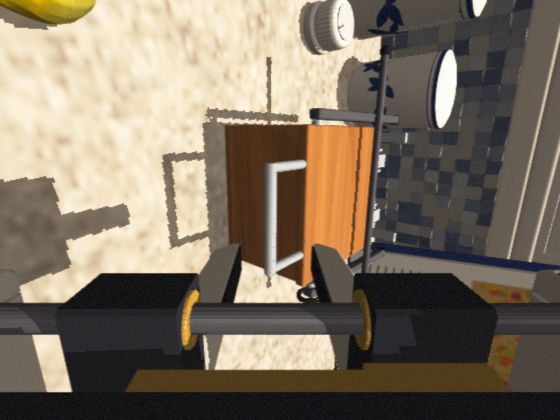

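The wrist view puts the handle bar at (271,165–272), which matches the prediction, with the lid plate edge at column 305. Joint 3 is at its limit here, so I fit the kinematics to check reach before going on.

```bash
cat > k.py <<'E'
from h import *
from scipy.optimize import least_squares
D=[([-1.407,.259,1.536,0,1.348,-.203],[197.2,-513.,218.0],[-.001,.983,.182,0]),
([-1.36,-.1,2.12,.43,.91,-.85],[308.2,-338.4,182.2],[.16,.893,.397,.137]),
([-1.31,-.13,2.58,1.33,.81,-2.2],[425,-161.5,147.7],[.318,.686,.593,.276])]
def Rr(q): 
    z=lambda a:R.from_euler("z",a); y=lambda a:R.from_euler("y",a); return z,y
def fk(p,q):
    z,y=Rr(q); a1,d1,lat,L1,off,L2,tl=p
    A=z(q[0]); B=A*y(q[1]); Cc=B*y(q[2]); W=Cc*z(q[3])*y(q[4]); T=W*z(q[5])
    x=A.apply([a1,lat,d1])+B.apply([0,0,L1])+Cc.apply([off,0,L2])+T.apply([0,0,tl])
    return x,T
if __name__=="__main__":
    # orientation: check constant offsets
    for q,p,r in D:
        print((fk([0]*7,q)[1].inv()*rot(r)).as_rotvec(), np.degrees(fk([0]*7,q)[1].as_matrix()[:,2]-rot(r).as_matrix()[:,2]))
    s=least_squares(lambda v:np.concatenate([fk(v,q)[0]-p for q,p,r in D]),[0,300,100,400,0,400,250])
    print(s.x,s.fun)
E
python3 k.py
```

```text
[0.   0.   1.57] [ 0.01 -0.03 -0.  ]
[ 0.   -0.01  1.56] [ 0.02  0.58 -0.1 ]
[-0.    0.01  1.57] [ 0.14 -0.34  0.23]
[ -4.51 243.65 110.61 522.87  67.33 435.46 366.72] [-0.26 -0.24  1.91  0.59  0.76 -2.83 -0.31 -0.52  0.92]
```

```bash
cat >> k.py <<'E'
P=[-4.5,243.65,110.6,522.9,67.3,435.5,366.7]
lo=np.array([-3.14,-.91,.19,-1.22,.22,-3.12]);hi=np.array([3.14,2.08,2.58,4.36,2.71,3.12])
TO=R.from_euler("z",np.pi/2)
def ik(x,Rm,q0):
    def f(q):
        a,T=fk(P,q); return np.r_[(a-x)/300,(Rm.inv()*T*TO).as_rotvec()]
    s=least_squares(f,np.clip(q0,lo+.01,hi-.01),bounds=(lo,hi),xtol=1e-10); return s.x,np.linalg.norm(s.fun[:3])*300,np.degrees(np.linalg.norm(s.fun[3:]))
E1=np.array([.989,-.146,0]);F1=np.array([.146,.989,0]);HG=np.array([666.7,-194.4,105])
def arc(th,d0,psi=-8.4):
    t=np.radians(th); g=HG+200*(-np.cos(t)*E1+np.sin(t)*np.array([0,0,1])); T=tool(psi,d0+th); return g+18.8*T.as_matrix()[:,2],T
E
cat > a.py <<'E'
from k import *
rng=np.random.default_rng(0)
for d0 in (40,50,60,70,80,90):
  for half in (0,1):
    Z=R.from_euler("z",180*half,degrees=True)
    sols=[]
    for _ in range(25):
        x,T=arc(94,d0); q,e,w=ik(x,T*Z,rng.uniform(lo,hi))
        if e<2 and w<1 and not any(np.abs(q-s).max()<.1 for s in sols): sols.append(q)
    for q in sols:
        q0=q; bad=0;Q=[q];mj=0
        for th in range(92,-1,-4):
            x,T=arc(th,d0); q,e,w=ik(x,T*Z,q0); bad=max(bad,e+w); mj=max(mj,np.abs(q-q0).max()); q0=q
        print(d0,half,"up",sols and Q[0],"closed",q,"worst %.1f jump %.2f"%(bad,mj))
E
python3 a.py
cat > a.py <<'E'
from k import *
def pose(th,dep):
    x,T=arc(th,dep-th); return x,T
for d0,d1 in ((45,90),(55,90),(65,90),(65,80),(65,100)):
  for half in (0,1):
    q=np.array([-1.31,-.13,2.5,1.33,.81,-2.2+half*np.pi]); Z=R.from_euler("z",180*half,degrees=True); print(d0,d1,half)
    for th in range(0,95,1):
        x,T=pose(th,d0+(d1-d0)*th/94); q,e,w=ik(x,T*Z,q)
        if th in(0,20,50,80,94): print("  ",th,q,"%.1f %.1f"%(e,w))
E
python3 a.py
```

```text
45 90 0
   0 [-0.96  0.15  2.46  1.69  0.54 -2.35] 0.0 0.0
   20 [-0.82 -0.03  2.23  0.74  0.56 -1.23] 0.0 0.0
   50 [-0.61  0.07  1.78  0.2   0.97 -0.55] 0.0 0.0
   80 [-0.48  0.36  1.26  0.04  1.42 -0.34] 0.0 0.0
   94 [-0.44  0.53  0.98  0.    1.63 -0.29] 0.0 0.0
45 90 1
   0 [-0.96  0.15  2.46  1.69  0.54  0.79] 0.0 0.0
   20 [-0.82 -0.03  2.23  0.74  0.56  1.91] 0.0 0.0
   50 [-0.61  0.07  1.78  0.2   0.97  2.59] 0.0 0.0
   80 [-0.48  0.36  1.26  0.04  1.42  2.8 ] 0.0 0.0
   94 [-0.44  0.53  0.98  0.    1.63  2.85] 0.0 0.0
55 90 0
   0 [-0.84  0.1   2.33  1.07  0.43 -1.62] 0.0 0.0
   20 [-0.74  0.    2.12  0.43  0.66 -0.89] 0.0 0.0
   50 [-0.59  0.11  1.71  0.14  1.07 -0.49] 0.0 0.0
   80 [-0.47  0.37  1.23  0.03  1.45 -0.33] 0.0 0.0
   94 [-0.44  0.53  0.98  0.    1.63 -0.29] 0.0 0.0
55 90 1
   0 [-0.84  0.1   2.33  1.07  0.43  1.52] 0.0 0.0
   20 [-0.74  0.    2.12  0.43  0.66  2.25] 0.0 0.0
   50 [-0.59  0.11  1.71  0.14  1.07  2.65] 0.0 0.0
   80 [-0.47  0.37  1.23  0.03  1.45  2.81] 0.0 0.0
   94 [-0.44  0.53  0.98  0.    1.63  2.85] 0.0 0.0
65 90 0
   0 [-0.74  0.12  2.19 
[... 871 characters left out ...]
 0.0 0.0
   50 [-0.59  0.1   1.72  0.14  1.06  2.64] 0.0 0.0
   80 [-0.5   0.3   1.35  0.08  1.29  2.78] 0.0 0.0
   94 [-0.46  0.41  1.18  0.06  1.39  2.82] 0.0 0.0
65 100 0
   0 [-0.74  0.12  2.19  0.49  0.52 -0.98] 0.0 0.0
   20 [-0.66  0.08  1.97  0.2   0.83 -0.63] 0.0 0.0
   50 [-0.54  0.21  1.56  0.04  1.27 -0.4 ] 0.0 0.0
   80 [-0.45  0.49  1.05 -0.02  1.68 -0.3 ] 0.0 0.0
   94 [-0.41  0.67  0.76 -0.05  1.88 -0.28] 0.0 0.0
65 100 1
   0 [-0.74  0.12  2.19  0.49  0.52  2.16] 0.0 0.0
   20 [-0.66  0.08  1.97  0.2   0.83  2.51] 0.0 0.0
   50 [-0.54  0.21  1.56  0.04  1.27  2.74] 0.0 0.0
   80 [-0.45  0.49  1.05 -0.02  1.68  2.84] 0.0 0.0
   94 [-0.41  0.67  0.76 -0.05  1.88  2.86] 0.0 0.0
```

```bash
cat > a.py <<'E'
from k import *
T=tool(-8.4,65); z=T.as_matrix()[:,2]; H=HG-200*E1
go(H-45*z,T)
s=bot.observe(); R0=rot(s["tcp_rot"])
# shift from pregrasp
print("then z +%.2f cm"%(6.38))
E
python3 a.py
```

```text
t 1.2833 shift cm [0.39 1.46 2.03] turn [24.82 -0.05 -0.  ] rows>=3.5
then z +6.38 cm
```

{"name": "play_rows", "arguments": {
  "commands": "0.4 1.5 2.0 24.8 0 0 0.25;0.4 1.5 2.0 24.8 0 0 0.25;0.4 1.5 2.0 24.8 0 0 0.25;0.4 1.5 2.0 24.8 0 0 0.25;0.4 1.5 2.0 24.8 0 0 0.25;0.4 1.5 2.0 24.8 0 0 0.25;0.4 1.5 2.0 24.8 0 0 0.25;0.4 1.5 2.0 24.8 0 0 0.25",
  "newtons": 20
}}

```text
time: 1.95
position: [451.9, -164.0, 148.1]
tcp_rot: [0.164, 0.74, 0.637, 0.14]
force: [0.5, -0.1, 0.7]
grip_width: 23.4
gripper_force: 0.0
```

Run:
```python
from k import *
T=tool(-8.4,65); z=T.as_matrix()[:,2]; H=HG-200*E1
go(H+18.8*z,T)
s=bot.observe(); C=cam("wrist",s); im=eyes.read_camera("wrist")
print(proj(C,[H+46*F1,H-46*F1,H]))
g=cv2.cvtColor(im,cv2.COLOR_BGR2HSV)
m=cv2.inRange(g,(0,0,120),(180,50,255)); 
u=proj(C,[H])[0]; 
for v in (-25,0,25):
    r=im[int(u[1])+v, int(u[0])-40:int(u[0])+40].mean(1).astype(int); print(int(u[0])-40,r)
```

```text
t 1.95 shift cm [ 0.14 -0.28  6.51] turn [-0.03  0.15 -0.13] rows>=1.6
[[272.6  167.76]
 [273.17 284.56]
 [272.9  229.43]]
232 [211 211 215 216 218 221 222 223 226 226 227 227 224 220 167 114 105 103
 107 104 106 107 107 108 107 107 105 107 107 105 106 106  88  84 105 131
 153 174 199 221 233 241 239 230 220 176 101  52  45  44  47  46  44  44
  42  44  48  48  44  52  48  48  46  47  43  47  48  49  46  42  41  45
  47  42  40  42  41  38  48  38]
232 [225 222 219 215 182 209 226 221 213 208 164 129 125 129 119 112 110 111
 112 108 107 103 107 104 106 105 104 106 106 102 100 101  87  86 109 139
 162 185 206 225 235 238 233 225 215 155  83  45  43  44  44  41  44  43
  43  44  42  45  48  48  48  50  45  46  44  48  42  45  41  42  44  42
  48  38  41  40  44  42  45  46]
232 [ 82  81  84  84  84  82  85  84  83  84  83  84  82  81  81  83  84  83
  82  82  64  38  24  27  41  90 107 108 110 104 107 108  92  88 116 144
 170 189 210 226 233 235 229 220 203 142  68  40  40  42  46  44  47  43
  45  40  47  43  48  44  48  51  43  35  16  25  21  39  71  80  80  81
  82  82  82  81  79  82  84  81]
```

The bar spans columns 264–277 against a predicted centre of 273, and its smooth shading shows it is round. Now I grasp it.

{"name": "play_rows", "arguments": {
  "commands": "0.1 -0.3 3 0 0 0 0.25;0.1 -0.3 6.5 0 0 0 0.25;0.1 -0.3 6.5 0 0 0 0.25;0.1 -0.3 6.5 0 0 0 0.25;0.1 -0.3 6.5 0 0 0 0;0.1 -0.3 6.5 0 0 0 0;0.1 -0.3 6.5 0 0 0 0;0.1 -0.3 6.5 0 0 0 0",
  "newtons": 20
}}

```text
time: 2.67
position: [474.6, -165.5, 87.8]
tcp_rot: [0.164, 0.74, 0.637, 0.142]
force: [-3.6, 0.6, 6.4]
grip_width: 9.1
gripper_force: 20.0
```

```bash
cat > a.py <<'E'
from k import *
s=bot.observe(); p0=s["position"]; R0=rot(s["tcp_rot"]); print(p0,s["force"],s["grip_width"])
g=p0-18.8*R0.as_matrix()[:,2]; print("grasp",g)
r=(HG-g)@E1; print("r",r, (g-HG)@F1)
b=arc(0,65); 
for th in (4,8,12,16,20,24,28,32,36,40,44,48,52,56,60,64,68,72,76,80,84,88,92,95,96):
    x,T=arc(th,65+25*min(th,94)/94-th); t,w=shift(x,T,p0=b[0],R0=b[1]); print(th,"%.1f %.1f %.1f %.1f %.1f %.1f"%(*t,*w))
E
python3 a.py
```

```text
[ 474.56 -165.49   87.81] [-3.56  0.65  6.41] 9.103712556555584
grasp [ 466.68 -164.32  104.83]
r 202.21501724539908 0.5436110998083663
4 0.0 0.6 -1.2 1.1 -0.0 0.0
8 0.0 1.3 -2.4 2.1 -0.0 0.0
12 0.0 2.0 -3.6 3.2 -0.0 0.0
16 0.0 2.9 -4.7 4.3 -0.0 0.0
20 0.0 3.8 -5.7 5.3 -0.0 0.0
24 0.0 4.8 -6.7 6.4 -0.0 0.0
28 0.0 5.8 -7.5 7.4 -0.0 0.0
32 0.0 7.0 -8.3 8.5 -0.0 0.0
36 0.0 8.1 -9.1 9.6 -0.0 0.0
40 0.0 9.3 -9.7 10.6 0.0 -0.0
44 0.0 10.6 -10.3 11.7 -0.0 0.0
48 0.0 11.9 -10.7 12.8 -0.0 0.0
52 0.0 13.2 -11.1 13.8 -0.0 0.0
56 0.0 14.5 -11.4 14.9 -0.0 -0.0
60 0.0 15.9 -11.5 16.0 -0.0 0.0
64 0.0 17.2 -11.6 17.0 -0.0 0.0
68 0.0 18.6 -11.6 18.1 -0.0 -0.0
72 0.0 19.9 -11.5 19.1 -0.0 0.0
76 0.0 21.3 -11.3 20.2 -0.0 0.0
80 0.0 22.6 -11.0 21.3 -0.0 0.0
84 0.0 23.9 -10.6 22.3 -0.0 -0.0
88 0.0 25.2 -10.1 23.4 -0.0 0.0
92 0.0 26.4 -9.5 24.5 -0.0 0.0
95 0.0 27.3 -9.0 25.0 -0.0 0.0
96 0.0 27.6 -8.9 25.0 -0.0 0.0
```

{"name": "play_rows", "arguments": {
  "commands": "0 0.6 -1.2 1.1 0 0 0;0 1.3 -2.4 2.1 0 0 0;0 2.0 -3.6 3.2 0 0 0;0 2.9 -4.7 4.3 0 0 0;0 3.8 -5.7 5.3 0 0 0;0 4.8 -6.7 6.4 0 0 0;0 5.8 -7.5 7.4 0 0 0;0 7.0 -8.3 8.5 0 0 0;0 8.1 -9.1 9.6 0 0 0;0 9.3 -9.7 10.6 0 0 0;0 10.6 -10.3 11.7 0 0 0;0 11.9 -10.7 12.8 0 0 0"
}}

```text
time: 3.67
position: [534.7, -174.0, 234.0]
tcp_rot: [0.078, 0.754, 0.649, 0.069]
force: [-7.4, 1.4, 4.0]
grip_width: 9.5
gripper_force: 20.0
```

```bash
cat > a.py <<'E'
from k import *
s=bot.observe(); p0=s["position"]; R0=rot(s["tcp_rot"]); 
g=p0-18.8*R0.as_matrix()[:,2]; v=g-HG; print(g,"r",np.hypot(v@E1,v[2]),v@F1,"th",np.degrees(np.arctan2(v[2],-v@E1)),s["grip_width"],s["force"])
f=lambda th:arc(th,65+25*min(th,94)/94-th)
b=f(48)
for th in (52,56,60,64,68,72,76,80,84,88,92,94,95,96):
    t,w=shift(*f(th),p0=b[0],R0=b[1]); print(th,"%.1f %.1f %.1f %.1f"%(*t,w[0]))
E
python3 a.py
```

```text
[ 530.83 -173.47  252.42] r 201.54387607816355 0.8582192460857279 th 47.007748227126925 9.4846313400175 [-7.38  1.44  4.02]
52 0.0 1.2 -0.7 1.1
56 0.0 2.4 -1.2 2.1
60 0.0 3.7 -1.7 3.2
64 0.0 5.0 -2.1 4.3
68 0.0 6.4 -2.4 5.3
72 0.0 7.7 -2.5 6.4
76 0.0 9.1 -2.6 7.4
80 0.0 10.4 -2.6 8.5
84 0.0 11.8 -2.5 9.6
88 0.0 13.1 -2.4 10.6
92 0.0 14.5 -2.1 11.7
94 0.0 15.1 -1.9 12.2
95 0.0 15.5 -1.8 12.2
96 0.0 15.8 -1.7 12.2
```

{"name": "play_rows", "arguments": {
  "commands": "0 1.2 -0.7 1.1 0 0 0;0 2.4 -1.2 2.1 0 0 0;0 3.7 -1.7 3.2 0 0 0;0 5.0 -2.1 4.3 0 0 0;0 6.4 -2.4 5.3 0 0 0;0 7.7 -2.5 6.4 0 0 0;0 9.1 -2.6 7.4 0 0 0;0 10.4 -2.6 8.5 0 0 0;0 11.8 -2.5 9.6 0 0 0;0 13.1 -2.4 10.6 0 0 0;0 14.1 -2.2 11.5 0 0 0;0 14.5 -2.1 11.7 0 0 0"
}}

```text
time: 4.67
position: [673.2, -195.7, 285.4]
tcp_rot: [0.003, 0.758, 0.652, 0.004]
force: [-0.5, -0.6, 5.0]
grip_width: 9.4
gripper_force: 20.0
```

```bash
cat > a.py <<'E'
from k import *
s=bot.observe(); p0=s["position"]; R0=rot(s["tcp_rot"]); 
g=p0-18.8*R0.as_matrix()[:,2]; v=g-HG; print(g,"r",np.hypot(v@E1,v[2]),v@F1,"th",np.degrees(np.arctan2(v[2],-v@E1)),s["grip_width"],s["force"])
E
python3 a.py
```

```text
[ 673.03 -195.7   304.25] r 199.34946214650617 -0.36553959961525284 th 91.85420877664107 9.436315064222534 [-0.55 -0.57  5.04]
```

{"name": "play_rows", "arguments": {
  "commands": "0 0.4 0 0 0 0 0;0 0.8 0 0 0 0 0;0 1.1 0 0 0 0 0;0 1.1 0 0 0 0 0"
}}

```text
time: 5.0
position: [683.2, -197.0, 284.6]
tcp_rot: [0.002, 0.758, 0.652, 0.004]
force: [0.6, -1.4, 5.3]
grip_width: 9.1
gripper_force: 20.0
```

```bash
python3 a.py
```

```text
[ 683.08 -197.01  303.44] r 199.13396606469965 -0.19244881094578226 th 94.77564318178923 9.113583726422373 [ 0.63 -1.44  5.33]
```

{"name": "play_rows", "arguments": {
  "commands": "0 0.3 0 0 0 0 0;0 0.6 0 0 0 0 0;0 0.6 0 0 0 0 0"
}}

```text
time: 5.25
position: [689.0, -197.6, 284.0]
tcp_rot: [0.002, 0.758, 0.652, 0.003]
force: [-1.0, -0.3, 5.7]
grip_width: 9.3
gripper_force: 20.0
```

```bash
python3 a.py
```

```text
[ 688.86 -197.68  302.76] r 199.0252016844544 -0.011538154768482745 th 96.46232147654794 9.308637052024466 [-1.01 -0.32  5.71]
```

{"name": "play_rows", "arguments": {
  "commands": "0 0 0 0 0 0 0.1;0 0 0 0 0 0 0.3;0 0 0 0 0 0 0.3;0 0 0 0 0 0 0.3"
}}

```text
time: 5.58
position: [688.8, -196.9, 282.7]
tcp_rot: [0.0, 0.758, 0.653, 0.003]
force: [0.0, -0.0, -1.2]
grip_width: 24.5
gripper_force: 0.0
```

Run:
```python
from k import *
im=eyes.read_camera("side"); cv2.imwrite("pics/s2.png",cv2.resize(im[100:290,200:400],None,fx=3,fy=3,interpolation=cv2.INTER_CUBIC))
```

```text
(no output)
```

View pics/s2.png

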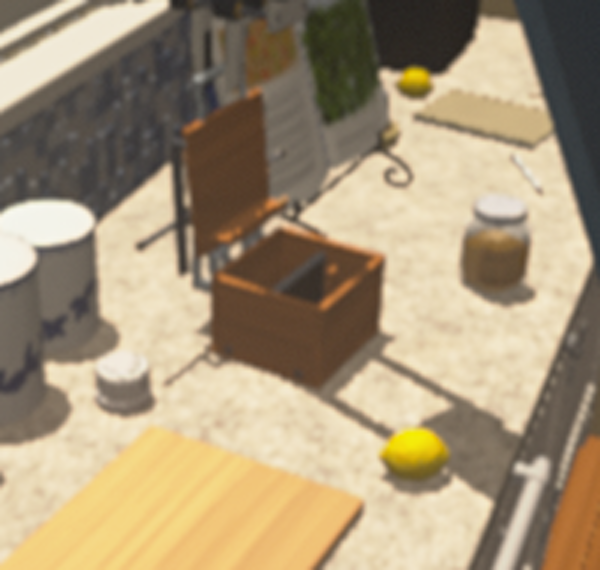

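The lid stands upright past vertical with its leg folded behind it. Next I move to the left end of the rail with closed fingers.

{"name": "play_rows", "arguments": {
  "commands": "0 0 -4 0 0 0 0.3;0 0 -7.5 0 0 0 0.3;5 -4 -7.5 0 0 0 0;8 -7 -7.5 0 0 0 0;11 -10 -7.5 0 0 0 0;13.3 -10 -7.5 0 0 0 0;13.3 -10 -3.5 0 0 0 0;13.3 -10 0.5 0 0 0 0;13.3 -10 4.5 0 0 0 0;13.3 -10 8.5 0 0 0 0;13.3 -10 12 0 0 0 0;13.3 -10 14.2 0 0 0 0"
}}

```text
time: 6.63
position: [608.3, -49.7, 137.0]
tcp_rot: [-0.001, 0.758, 0.653, 0.002]
force: [-0.7, 0.0, -0.6]
grip_width: 0.6
gripper_force: 0.0
```

```bash
cat > b.py <<'E'
from k import *
s=bot.observe(); v=s["position"]-HG; print("TCP rel hinge E,F,z: %.1f %.1f %.1f"%(v@E1,v@F1,v[2]),s["force"],s["grip_width"],s["time"])
E
cat > c.py <<'E'
from k import *
import sys
im=eyes.read_camera("top"); C=cam("top"); n=sys.argv[1]
c=im[130:260,265:385]; cv2.imwrite("pics/%s.png"%n,cv2.resize(c,None,fx=5,fy=5,interpolation=cv2.INTER_CUBIC))
s=cam("side"); im=eyes.read_camera("side"); cv2.imwrite("pics/%s_s.png"%n,im)
E
python3 b.py; python3 c.py t3
```

```text
TCP rel hinge E,F,z: -78.9 134.6 32.0 [-0.73  0.01 -0.58] 0.6325034912987554 6.6333
```

View pics/t3.png

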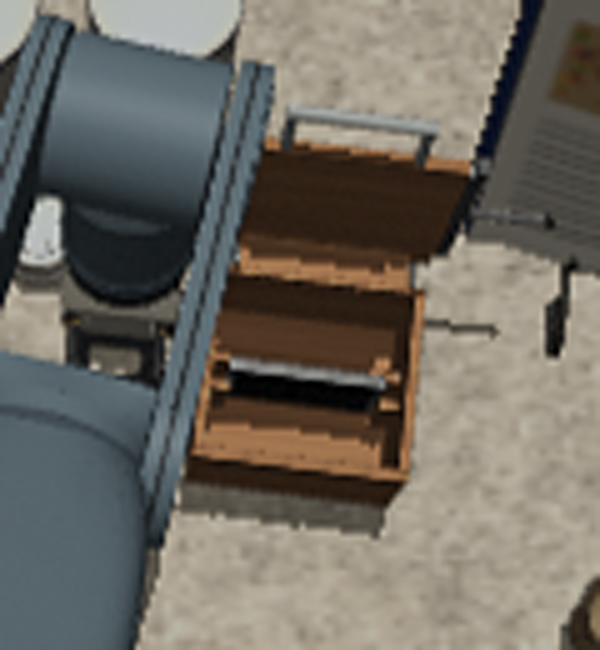

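Run:
```python
from k import *
C=cam("top"); o=np.array([265,130])
for uv in ((550,219),(488,217)):
    w=plane(C,[np.array(uv)/5+o-.4],158)[0]-HG; print(w@E1,w@F1)
for uv in ((288,110),(436,130)):
    w=plane(C,[np.array(uv)/5+o-.4],304)[0]-HG; print("handle",w@E1,w@F1)
```

```text
25.01032758556307 -144.55428015459415
21.501552627576558 -103.01108878449546
handle 22.999834618148967 47.22504682118781
handle 20.683923370318965 -42.615938079074596
```

{"name": "play_rows", "arguments": {
  "commands": "0 3.5 0 0 0 0 0;0 6.5 0 0 0 0 0;0 7.5 0 0 0 0 0;0 8.2 0 0 0 0 0;0 8.8 0 0 0 0 0;0 9.4 0 0 0 0 0;0 10 0 0 0 0 0;0 10.6 0 0 0 0 0;0 11.2 0 0 0 0 0;0 11.8 0 0 0 0 0;0 12.4 0 0 0 0 0;0 12.4 0 0 0 0 0"
}}

```text
time: 7.73
position: [734.3, -69.4, 142.2]
tcp_rot: [0.002, 0.758, 0.652, 0.004]
force: [-1.0, -0.2, 1.1]
grip_width: 0.7
gripper_force: 0.2
```

```bash
python3 b.py
```

```text
TCP rel hinge E,F,z: 48.6 133.5 37.2 [-1.   -0.2   1.07] 0.6714780681033039 7.7333
```

{"name": "play_rows", "arguments": {
  "commands": "0 0.2 0 0 0 0 0;0 0.4 0 0 0 0 0;0 0.6 0 0 0 0 0;0 0.6 0 0 0 0 0"
}}

```text
time: 8.07
position: [739.4, -70.0, 142.5]
tcp_rot: [0.001, 0.758, 0.653, 0.003]
force: [-3.1, -0.1, 1.2]
grip_width: 0.4
gripper_force: 1.3
```

```bash
python3 b.py
```

```text
TCP rel hinge E,F,z: 53.7 133.6 37.5 [-3.14 -0.13  1.21] 0.3861528382242463 8.0667
```

{"name": "play_rows", "arguments": {
  "commands": "0 0.2 0 0 0 0 0;0 0.4 0 0 0 0 0;0 0.4 0 0 0 0 0"
}}

```text
time: 8.32
position: [743.4, -70.6, 142.6]
tcp_rot: [0.001, 0.758, 0.653, 0.004]
force: [-4.1, 0.4, 2.0]
grip_width: 0.6
gripper_force: 1.8
```

```bash
python3 b.py
```

```text
TCP rel hinge E,F,z: 57.8 133.6 37.6 [-4.07  0.36  1.97] 0.5816995746524454 8.3167
```

{"name": "play_rows", "arguments": {
  "commands": "0 -1 0 0 0 0 0;0 -3 0 0 0 0 0;0 -6 0 0 0 0 0;0 -6 0 0 0 0 0"
}}

```text
time: 8.65
position: [678.2, -60.1, 139.9]
tcp_rot: [-0.002, 0.758, 0.653, 0.001]
force: [-0.5, 0.4, -0.8]
grip_width: 0.9
gripper_force: 0.0
```

```bash
python3 b.py; python3 c.py t4
```

```text
TCP rel hinge E,F,z: -8.2 134.5 34.9 [-0.45  0.39 -0.77] 0.8557809238077011 8.65
```

View pics/t4.png

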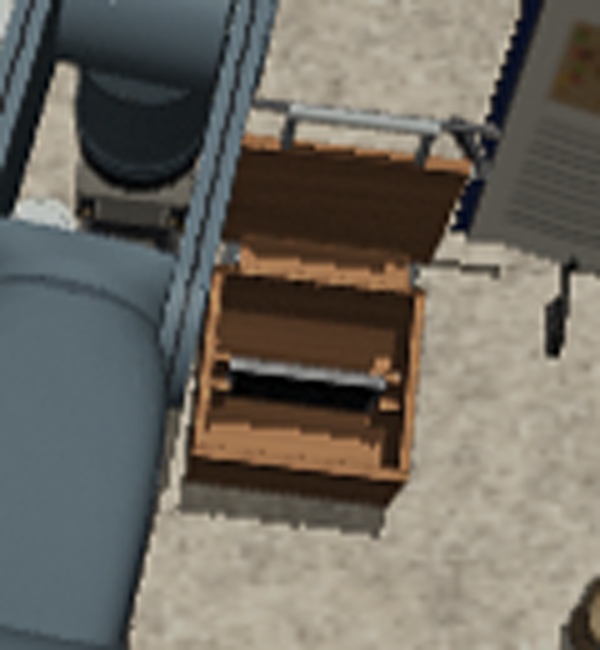

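Run:
```python
from k import *
C=cam("top"); o=np.array([265,130])
for uv in ((258,103),(275,106),(455,126),(495,133)):
    w=plane(C,[np.array(uv)/5+o-.4],175)[0]-HG; print(w@E1,w@F1)
for uv in ((288,110),(436,130)):
    w=plane(C,[np.array(uv)/5+o-.4],304)[0]-HG; print("handle",w@E1,w@F1)
# predicted for leg angle
lt=np.radians(5.5)
for phi in (.5,.6,.7):
    up=np.array([np.sin(lt),np.cos(lt)]);n=np.array([np.cos(lt),-np.sin(lt)])
    for off in(0,8):
        d=-up*np.cos(phi)+n*np.sin(phi); m=n*np.cos(phi)+up*np.sin(phi)
        print(phi,off,143*up+4*n+90*d+off*m)
    print("feet",143*up+4*n+145*d)
a=cv2.imread("pics/t3_s.png");b=cv2.imread("pics/t4_s.png")
cv2.imwrite("pics/s4.png",cv2.resize(np.hstack([a[60:230,220:360],b[60:230,220:360]]),None,fx=2.8,fy=2.8,interpolation=cv2.INTER_CUBIC))
```

```text
77.98128765857116 59.73554465375844
77.17861135213938 48.12792978587374
77.12000685643463 -73.51439206427845
75.28238112411874 -100.56502992695124
handle 22.999834618148967 47.22504682118781
handle 20.683923370318965 -42.615938079074596
0.5 0 [53.07 59.2 ]
0.5 8 [60.42 62.35]
feet [74.69  8.63]
0.6 0 [61.15 63.15]
0.6 8 [68.16 67.01]
feet [87.71 14.99]
0.7 0 [68.8  67.88]
0.7 8 [75.39 72.43]
feet [100.04  22.61]
```

View pics/s4.png

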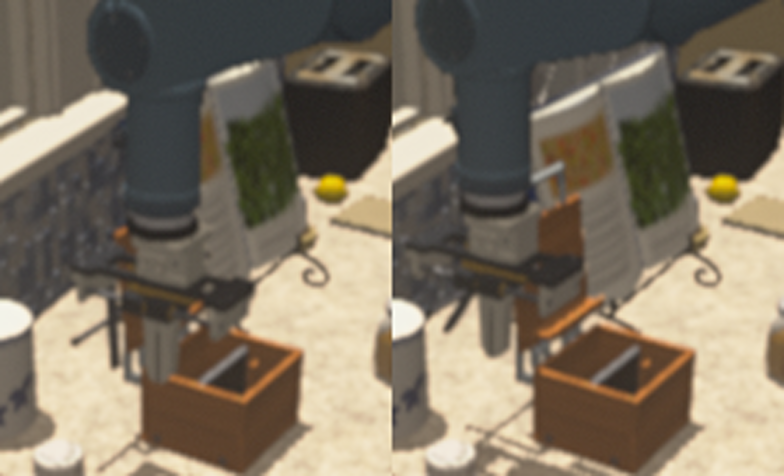

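The leg is out: the rail is at E≈77 mm and 0.7 rad predicts about 75, and the pushing force rose at the stop. Next I regrasp the handle from above.

{"name": "play_rows", "arguments": {
  "commands": "0 0 -4 0 0 0 0;0 0 -8 0 0 0 0;0 0 -12 0 0 0 0;0 0 -16 0 0 0 0.3;0 0 -20 0 0 0 0.4;0 0 -22.5 0 0 0 0.4;-4 1 -22.5 0 0 0 0.4;-8 2 -22.5 0 0 0 0.4;-12 3 -22.5 0 0 0 0.4;-13.5 3.1 -22.5 0 0 0 0.4;-13.5 3.1 -22.5 0 0 0 0.4"
}}

```text
time: 9.67
position: [693.6, -205.9, 365.3]
tcp_rot: [0.002, 0.76, 0.65, 0.003]
force: [0.1, 0.4, -0.4]
grip_width: 36.8
gripper_force: 0.0
```

```bash
python3 b.py
python3 - <<'E'
from k import *
s=bot.observe(); im=eyes.read_camera("wrist"); C=cam("wrist",s)
Hh=HG+22.4*E1+[0,0,198]; u=proj(C,[Hh+46*F1,Hh,Hh-46*F1]); print(u)
cv2.imwrite("pics/w5.png",im)
for v in (-20,0,20):
    a=int(u[1][0]);print(a-30,im[int(u[1][1])+v,a-30:a+30].mean(1).astype(int))
E
```

```text
TCP rel hinge E,F,z: 28.3 -7.5 260.3 [ 0.14  0.39 -0.39] 36.82999161501616 9.6667
[[267.05 157.15]
 [267.92 215.86]
 [268.71 268.78]]
237 [ 69  69  68  69  67  68  63  63  66  73  73  69  72  66  53  39  46  49
  43  40  56  61  65  75  88  91 101 102 107 108 105 103  97  94  86 112
 189 217 220 218 170 119 108 115 179 201 201 202 202 208 210 215 216 212
 212 212 212 211 204 201]
237 [152 152 151 147 147 140 101  70  69  66  69  67  68  66  53  41  40  42
  40  42  54  61  66  70  85  92  97 100 103 108 109 101  98  94  88 114
 203 230 235 232 183 125 116 134 207 222 217 212 209 213 208 204 200 202
 204 204 202 201 199 199]
237 [199 206 208 211 217 215 217 214 211 213 219 229 230 232 227 167  76  46
  47  43  43  57  61  68  85  96  95 105 104 107 100 101  97  93  87 106
 189 214 214 203 149 110 106 136 195 161  81  38  33  29  29  37  91 184
 219 226 226 228 230 232]
```

{"name": "play_rows", "arguments": {
  "commands": "0.7 -0.8 0 0 0 0 0.35;0.7 -0.8 4 0 0 0 0.35;0.7 -0.8 7.5 0 0 0 0.35;0.7 -0.8 8.1 0 0 0 0.35;0.7 -0.8 8.1 0 0 0 0.35;0.7 -0.8 8.1 0 0 0 0;0.7 -0.8 8.1 0 0 0 0;0.7 -0.8 8.1 0 0 0 0;0.7 -0.8 8.1 0 0 0 0;0.7 -0.8 8.1 0 0 0 0",
  "newtons": 50
}}

```text
time: 10.55
position: [687.6, -192.4, 287.9]
tcp_rot: [0.003, 0.758, 0.653, 0.004]
force: [0.6, -0.7, 4.8]
grip_width: 8.3
gripper_force: 50.0
```

```bash
python3 b.py; python3 -c "
from k import *
print(rot(bot.observe()['tcp_rot']).as_matrix())"
```

```text
TCP rel hinge E,F,z: 20.4 5.0 182.9 [ 0.64 -0.74  4.83] 8.308909882095683 10.55
[[ 0.15  0.99  0.01]
 [ 0.99 -0.15  0.  ]
 [ 0.    0.01 -1.  ]]
```

{"name": "play_rows", "arguments": {
  "commands": "0 0.1 -0.8 0 0 0 0;0 0.15 -1.6 0 0 0 0;0 0.2 -2.4 0 0 0 0;0 0.3 -3.4 0 0 0 0;0 0.4 -4.5 0 0 0 0;0 0.5 -6 0 0 0 0;0 0.5 -8 0 0 0 0;0 0.5 -10 0 0 0 0;0 0.5 -12 0 0 0 0;0 0.5 -12 0 0 0 0"
}}

```text
time: 11.38
position: [691.4, -193.5, 410.9]
tcp_rot: [0.005, 0.758, 0.653, 0.005]
force: [0.2, -0.0, -4.1]
grip_width: 8.4
gripper_force: 50.0
```

```bash
python3 b.py; python3 c.py t6;python3 - <<'E'
from k import *
im=cv2.imread("pics/t6_s.png")
cv2.imwrite("pics/s6.png",cv2.resize(im[40:320,180:420],None,fx=2.1,fy=2.1,interpolation=cv2.INTER_CUBIC))
# board via side + top (arm may hide)
for n,lim in (("side",(180,340,180,340)),("top",(180,265,170,268))):
    a=cv2.imread("pics/t6_s.png") if n=="side" else cv2.imread("pics/top0.png")
    m=cv2.inRange(cv2.cvtColor(a,cv2.COLOR_BGR2HSV),(10,70,130),(25,255,255)); k=np.zeros_like(m);k[lim[0]:lim[1],lim[2]:lim[3]]=255;m&=k
    m=cv2.morphologyEx(m,cv2.MORPH_OPEN,np.ones((5,5))); c=max(cv2.findContours(m,0,2)[0],key=cv2.contourArea)
    q=cv2.approxPolyDP(cv2.convexHull(c),6,True)[:,0]; W=plane(cam(n),q,16); print(n,q.tolist(),W[:,:2].round(0).tolist(),W.mean(0))
    print([np.linalg.norm(W[i]-W[i-1]).round(0) for i in range(len(W))],[np.degrees(np.arctan2(*(W[i]-W[i-1])[1::-1])).round(1) for i in range(len(W))])
E
```

```text
TCP rel hinge E,F,z: 24.2 4.5 305.9 [ 0.21 -0.03 -4.07] 8.39116864818522 11.3833
side [[249, 242], [321, 266], [288, 311], [265, 324], [194, 296]] [[651.0, 62.0], [415.0, 84.0], [433.0, 283.0], [467.0, 345.0], [672.0, 331.0]] [527.56 221.06  16.  ]
[np.float64(269.0), np.float64(237.0), np.float64(200.0), np.float64(70.0), np.float64(206.0)] [np.float64(-94.6), np.float64(174.8), np.float64(84.7), np.float64(61.3), np.float64(-4.0)]
top [[189, 188], [259, 193], [254, 256], [181, 250]] [[679.0, 318.0], [653.0, 57.0], [420.0, 78.0], [448.0, 340.0]] [549.85 198.09  16.  ]
[np.float64(232.0), np.float64(262.0), np.float64(234.0), np.float64(263.0)] [np.float64(-5.5), np.float64(-95.8), np.float64(174.8), np.float64(83.8)]
```

View pics/s6.png

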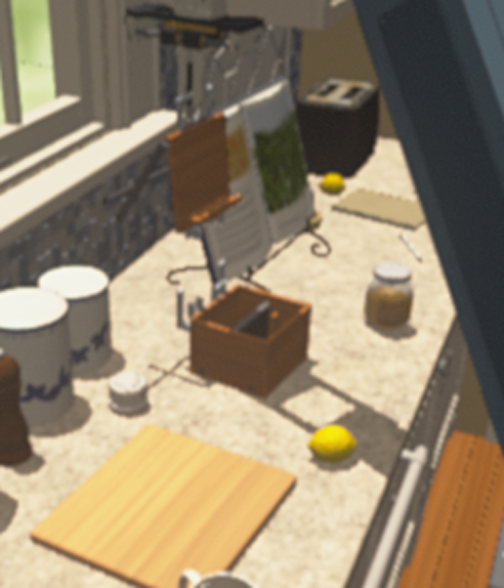

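The lid is off the pins and hanging upright, and the force reading of 4.1 N matches its weight. The board is clear, with its centre near (550,198) and yaw -5.5°. Next I measure the lid's lean in the hand and check the reach of the placing pose.

```bash
cat > a.py <<'E'
from k import *
im=cv2.imread("pics/t6_s.png"); hs=cv2.cvtColor(im,cv2.COLOR_BGR2HSV)
m=cv2.inRange(hs,(5,110,60),(16,255,200)); k=np.zeros_like(m);k[85:155,252:300]=255;m&=k
c=max(cv2.findContours(m,0,2)[0],key=cv2.contourArea); q=cv2.approxPolyDP(cv2.convexHull(c),2.5,True)[:,0]; print(q.tolist())
C=cam("side")
def onF(uv,Fv):
    M,f,cx,cy=C; d=M[:3,:3]@np.array([(uv[0]-cx)/f,(uv[1]-cy)/f,1]); o=M[:3,3]-HG; t=(Fv-o@F1)/(d@F1); w=o+t*d; return w@E1,w[2]
ys,xs=np.nonzero(m); 
pts=[]
for y in range(108,146,2): 
    r=xs[ys==y]; 
    if len(r): pts.append((r.min()-.5,y))
P3=np.array([onF(p,75) for p in pts]); a=np.polyfit(P3[:,1],P3[:,0],1); print(P3[::4],"lean deg",np.degrees(np.arctan(a[0])))
B=np.array([550,199,16.]); Yb=-5.5; Rz=R.from_euler("z",Yb,degrees=True)
for lean in (4,8):
    dep=90+20.6-lean; T=tool(Yb,dep); z=T.as_matrix()[:,2]
    hd=B+Rz.apply([-48+70.4,0,8.5+187]); tc=hd+16*z+Rz.apply([0,4.5,0])
    for up in (0,80):
        print(lean,up,tc+[0,0,up],ik(tc+[0,0,up],T,[.1,.3,1.3,0,1.6,-.2]))
E
python3 a.py
```

```text
[[284, 93], [292, 107], [294, 134], [265, 149], [259, 105]]
[[ 17.88 265.04]
 [ 21.83 239.78]
 [ 14.91 216.11]
 [ 11.56 191.32]
 [ 11.84 165.28]] lean deg 5.199177324369902
4 0 [568.18 201.77 196.17] (array([0.12, 0.56, 1.18, 0.06, 1.69, 0.21]), np.float64(1.9102690149439492e-10), np.float64(2.3904522135245674e-11))
4 80 [568.18 201.77 276.17] (array([0.12, 0.52, 1.06, 0.06, 1.85, 0.22]), np.float64(6.906943222811999e-12), np.float64(9.29583761599402e-13))
8 0 [569.25 201.67 195.89] (array([0.13, 0.51, 1.24, 0.05, 1.6 , 0.22]), np.float64(2.368399993429155e-12), np.float64(3.5097684870586885e-13))
8 80 [569.25 201.67 275.89] (array([0.13, 0.47, 1.12, 0.05, 1.77, 0.23]), np.float64(1.0491596281175628e-06), np.float64(1.4145868991978472e-07))
```

```bash
python3 -c "
from k import *
T=tool(-5.5,105.6); go(np.array([568.5,201.7,390]),tool(-5.5,90)); go(np.array([568.5,201.7,276]),T)
print(cam('side')[0][:3,3])"
```

```text
t 11.4833 shift cm [ 37.24 -18.     1.58] turn [ 0.46 -0.16 -3.04] rows>=9.9
t 11.4833 shift cm [ 37.21 -18.09  12.98] turn [16.06 -0.57 -3.  ] rows>=10.4
[160.28 998.03 766.07]
```

{"name": "play_rows", "arguments": {
  "commands": "3 -3 0 0 0 0 0;6.5 -5 0 0 0 0 0;10 -7 0.5 0 0 -1 0;13.5 -9 1 0.5 0 -1.5 0;17 -10.5 1 0.5 0 -2 0;20.5 -12 1.6 0.5 0 -2.5 0;24 -13.5 1.6 0.5 0 -3 0;27.5 -15 1.6 0.5 0 -3 0;31 -16.5 1.6 0.5 0 -3 0;34.5 -17.5 1.6 0.5 0 -3 0;36.5 -18 1.6 0.5 0 -3 0;37.2 -18 1.6 0.5 0 -3 0"
}}

```text
time: 12.48
position: [565.9, 205.6, 388.0]
tcp_rot: [-0.004, 0.739, 0.674, -0.0]
force: [-0.5, 0.3, -4.7]
grip_width: 8.2
gripper_force: 50.0
```

```bash
python3 -c "
from k import *
print(bot.observe()['grip_width']);go(np.array([568.5,201.7,276]),tool(-5.5,105.6))"
```

```text
8.180978923164135
t 12.4833 shift cm [-0.41  0.36 11.19] turn [15.27 -0.23  0.27] rows>=2.7
```

{"name": "play_rows", "arguments": {
  "commands": "-0.3 0.2 2 3 0 0 0;-0.3 0.2 4 6 0 0 0;-0.3 0.2 6 9 0 0 0;-0.3 0.2 8 12 0 0 0;-0.3 0.2 10 15 0 0 0;-0.3 0.3 11.2 15.3 0 0 0;-0.3 0.3 11.2 15.3 0 0 0;-0.3 0.3 11.2 15.3 0 0 0"
}}

```text
time: 13.15
position: [570.4, 198.1, 276.8]
tcp_rot: [-0.101, 0.734, 0.666, -0.09]
force: [-0.1, 0.3, -3.5]
grip_width: 8.6
gripper_force: 50.0
```

```bash
python3 c.py t7
python3 - <<'E'
from k import *
go(np.array([568.5,201.7,196]),tool(-5.5,105.6))
im=cv2.imread("pics/t7_s.png")
cv2.imwrite("pics/s7.png",cv2.resize(im[120:340,140:380],None,fx=2.7,fy=2.7,interpolation=cv2.INTER_CUBIC))
E
```

```text
t 13.25 shift cm [0.25 1.94 8.13] turn [ 0.39 -0.22  0.04] rows>=2.0
```

View pics/s7.png

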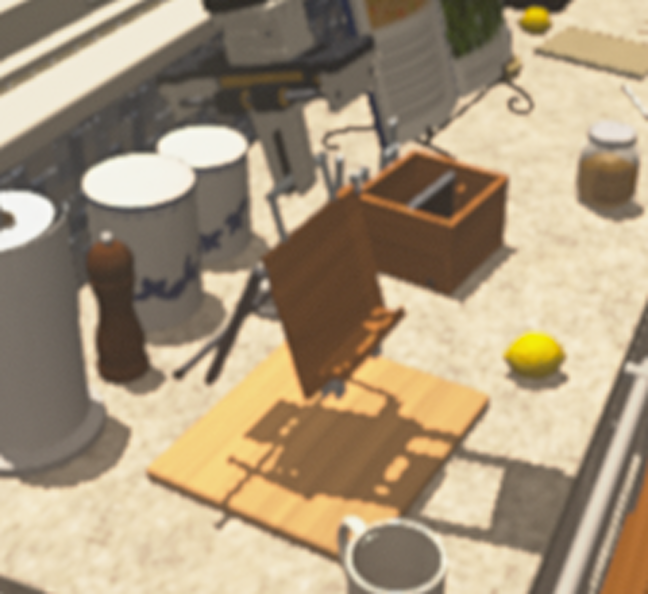

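The lid hovers over the board leaning back, with its leg out and its ledge to the front. Now I lower it.

{"name": "play_rows", "arguments": {
  "commands": "0.1 0.5 2 0 0 0 0;0.2 1 4 0 0 0 0;0.25 1.4 5.8 0 0 0 0;0.25 1.6 6.8 0 0 0 0;0.25 1.65 7 0 0 0 0;0.25 1.65 7 0 0 0 0;0.25 1.65 7 0 0 0 0"
}}

```text
time: 13.83
position: [568.8, 201.8, 207.8]
tcp_rot: [-0.1, 0.734, 0.666, -0.088]
force: [0.3, 0.4, -3.6]
grip_width: 8.4
gripper_force: 50.0
```

```bash
python3 -c "
from k import *
print(bot.observe()['force'],bot.observe()['position']);go(np.array([568.5,201.7,196]),tool(-5.5,105.6))"
```

```text
[ 0.3   0.37 -3.63] [568.82 201.77 207.77]
t 13.8333 shift cm [-0.01  0.28  1.14] turn [ 0.35 -0.22  0.04] rows>=0.3
```

{"name": "play_rows", "arguments": {
  "commands": "0 0.05 0.2 0 0 0 0;0 0.11 0.4 0 0 0 0;0 0.16 0.58 0 0 0 0;0 0.22 0.77 0 0 0 0;0 0.22 0.77 0 0 0 0"
}}

```text
time: 14.25
position: [572.1, 201.1, 203.5]
tcp_rot: [-0.096, 0.734, 0.667, -0.084]
force: [4.5, -3.1, 15.6]
grip_width: 8.5
gripper_force: 50.0
```

```bash
python3 -c "
from k import *
s=bot.observe();print(s['force'],s['torque'],s['position'])"
```

```text
[ 4.52 -3.08 15.61] [-0.38 -0.39  0.15] [572.08 201.05 203.5 ]
```

{"name": "play_rows", "arguments": {
  "commands": "0 -0.05 -0.2 0 0 0 0;0 -0.09 -0.3 0 0 0 0;0 -0.09 -0.3 0 0 0 0"
}}

```text
time: 14.5
position: [570.1, 201.3, 204.2]
tcp_rot: [-0.098, 0.734, 0.666, -0.087]
force: [3.7, -2.9, 9.8]
grip_width: 8.7
gripper_force: 50.0
```

```bash
python3 -c "
from k import *
s=bot.observe();print(s['force'],s['torque'],s['position'])"; python3 c.py t8
python3 - <<'E'
import cv2
im=cv2.imread("pics/t8_s.png")
cv2.imwrite("pics/s8.png",cv2.resize(im[170:310,190:330],None,fx=4.2,fy=4.2,interpolation=cv2.INTER_CUBIC))
E
```

```text
[ 3.67 -2.93  9.79] [-0.41 -0.36  0.04] [570.05 201.25 204.16]
```

View pics/s8.png

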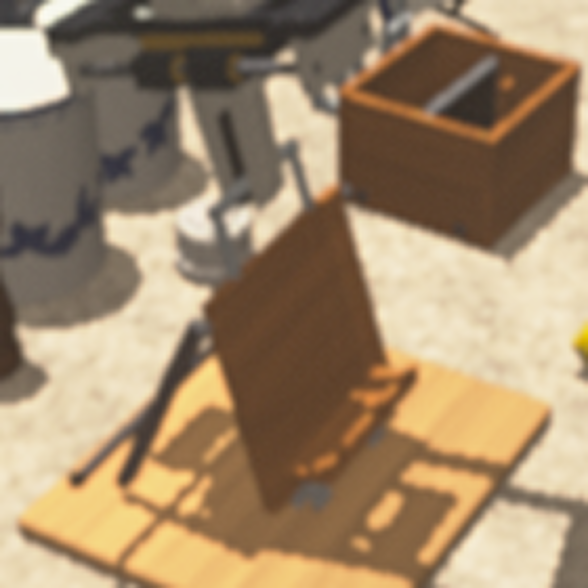

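The lid stands on the board with its forks at about (315,495) and its leg foot at (125,478). I ease off the pressure and release.

{"name": "play_rows", "arguments": {
  "commands": "0 -0.03 -0.1 0 0 0 0;0 -0.05 -0.2 0 0 0 0;0 -0.05 -0.2 0 0 0 0.1;0 -0.05 -0.2 0 0 0 0.25;0 -0.05 -0.2 0 0 0 0.3;0 -0.05 -0.2 0 0 0 0.3"
}}

```text
time: 15.1
position: [567.7, 201.9, 202.6]
tcp_rot: [-0.101, 0.733, 0.666, -0.089]
force: [0.6, 0.2, 0.4]
grip_width: 24.5
gripper_force: 0.3
```

{"name": "play_rows", "arguments": {
  "commands": "0 0 -2 0 0 0 0.3;0 0 -5 0 0 0 0.3;0 0 -9 0 0 0 0.3;0 0 -13 0 0 0 0.3;0 0 -13 0 0 0 0.3"
}}

```text
time: 15.52
position: [605.4, 198.0, 336.0]
tcp_rot: [-0.097, 0.734, 0.667, -0.084]
force: [1.0, 0.3, 1.5]
grip_width: 28.1
gripper_force: 0.0
```

```bash
python3 c.py t9
python3 - <<'E'
from k import *
s=bot.observe(); print(s["force"],s["position"])
im=cv2.imread("pics/t9_s.png")
im2=eyes.read_camera("top"); cv2.imwrite("pics/t9f.png",im2)
a=cv2.resize(im[170:310,190:330],(420,420),interpolation=cv2.INTER_CUBIC); b=cv2.resize(im2[150:270,160:280],(360,360),interpolation=cv2.INTER_CUBIC)
b=cv2.copyMakeBorder(b,0,60,0,0,0); cv2.imwrite("pics/x9.png",np.hstack([a,b]))
E
```

```text
[ 0.5  -1.05 -1.92] [603.24 198.1  329.58]
```

View pics/x9.png

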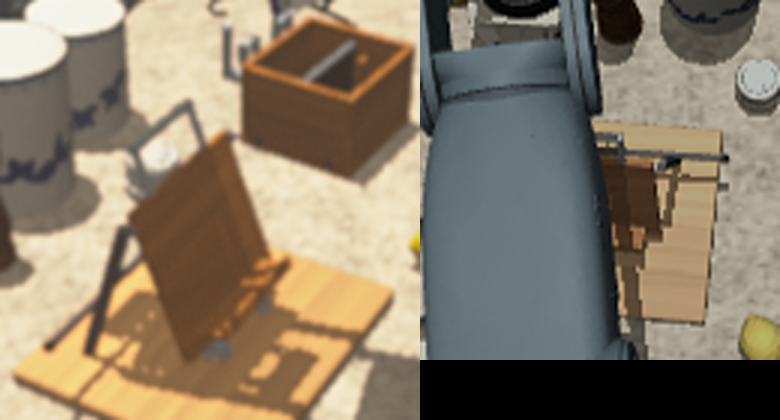

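The lid stands free on the board, on its forks and both leg feet. I have now viewed more pictures than the 10 allowed, so from here I measure numerically only. Next, the tablet.

```bash
cat > d.py <<'E'
from k import *
import sys
a=[float(x) for x in sys.argv[1:]]  # x y z psi dep
s=bot.observe(); print(s["force"],s["grip_width"]); go(np.array(a[:3]),tool(a[3],a[4]))
E
python3 d.py 583.6 -182.1 250 -8.4 90
```

```text
[ 0.74 -0.44 -0.45] 27.62753742779104
t 15.6667 shift cm [-38.04   3.77   6.89] turn [-15.48   0.2    2.88] rows>=9.3
```

{"name": "play_rows", "arguments": {
  "commands": "-4 0.4 0 0 0 0 0.45;-8 0.8 1 -2 0 0 0.45;-12 1.2 2 -4 0 0.5 0.45;-16 1.6 3 -6 0 1 0.45;-20 2 4 -8 0 1.5 0.45;-24 2.4 5 -10 0 2 0.45;-28 2.8 5.5 -12 0 2.4 0.45;-32 3.2 6 -14 0 2.9 0.45;-36 3.6 6.5 -15.5 0 2.9 0.45;-38 3.8 6.9 -15.5 0 2.9 0.45;-38 3.8 6.9 -15.5 0 2.9 0.45;-38 3.8 6.9 -15.5 0 2.9 0.45"
}}

```text
time: 16.67
position: [582.3, -182.0, 247.9]
tcp_rot: [-0.001, 0.758, 0.652, -0.002]
force: [0.2, 0.0, -0.6]
grip_width: 42.1
gripper_force: 0.0
```

```bash
python3 d.py 583.6 -182.1 63 -8.4 90
python3 - <<'E'
from k import *
s=bot.observe(); C=cam("wrist",s); im=eyes.read_camera("wrist"); cv2.imwrite("pics/w10.png",im)
T0=HG-84*E1; T0=T0*[1,1,0]+[0,0,93]
P=lambda e,f,z:HG+e*E1+f*F1+[0,0,z-105]
print("tab front/back top edge", proj(C,[P(-88.5,0,93),P(-79.5,0,93),P(-84,55,93),P(-84,-55,93)]))
print("rim", proj(C,[P(-14,75,100),P(-154,75,100),P(-14,-75,100),P(-154,-75,100)]))
g=cv2.cvtColor(im,cv2.COLOR_BGR2HSV)
for f in (30,10,-10):
    u=proj(C,[P(-84,f,93)])[0].round().astype(int); print(u, im[u[1],u[0]-20:u[0]+20].mean(1).astype(int), g[u[1],u[0]-20:u[0]+20,1])
# top camera too
it=eyes.read_camera("top"); Ct=cam("top"); u=proj(Ct,[P(-84,0,93)])[0].round().astype(int); print("top",u,it[u[1]-8:u[1]+8,u[0]].mean(1).astype(int))
E
```

```text
[ 0.21  0.04 -0.59] 42.08408423757062
t 16.6667 shift cm [ 0.03  0.2  18.49] turn [-0.2   0.06 -0.14] rows>=4.4
tab front/back top edge [[273.49 198.45]
 [281.67 198.44]
 [277.58 147.34]
 [277.58 245.13]]
rim [[347.02 127.38]
 [208.27 127.62]
 [338.78 263.7 ]
 [216.5  263.74]]
[278 171] [ 70  73  70  67  68  77  70  75  74  75  79  73  74  71  61  63  72  76
  75  74  74  68  67  71  71  71  67  65  76 126 143 148 147 147 150 149
 151 149 152 151] [179 165 175 177 192 163 184 174 179 179 164 177 174 172 150  44   7   7
  13  17   7   7  25 135 165 168 172 173 178 178 183 178 179 174 174 174
 176 179 173 174]
[278 190] [ 74  70  73  69  70  69  74  75  75  74  77  74  74  73  59  62  80 139
 163 168 163 117  71  69  71  70  65  67  77 125 147 151 149 149 152 150
 150 148 148 149] [167 176 168 175 176 175 170 171 174 182 169 175 177 172 158  65  22  16
  12  13  14  15  50 148 177 175 178 167 169 176 173 173 175 175 171 174
 176 177 177 175]
[278 207] [151 147 110  76  70  70  67  70  76  78  76  73  74  71  58  67  80  84
  77  75  68  66  83 136 154 146 142 139 143 148 149 148 147 148 151 151
 150 152 147 147] [175 177 178 175 170 170 183 178 171 173 175 177 173 177 137  41  18  15
  10  19  14  25 121 175 170 180 180 180 178 175 176 177 177 177 174 174
 176 174 180 176]
top [327 204] [ 17  23  34  39  73  18  21  21  18  21  18  23  66 109 106 105]
```

{"name": "play_rows", "arguments": {
  "commands": "0 0.1 4 0 0 0 0.45;0 0.1 8 0 0 0 0.45;0 0.1 12 0 0 0 0.45;0 0.1 15.5 0 0 0 0.45;0 0.1 18 0 0 0 0.45;0 0.1 18.5 0 0 0 0.45;0 0.1 18.5 0 0 0 0.2;0 0.1 18.5 0 0 0 0;0 0.1 18.5 0 0 0 0;0 0.1 18.5 0 0 0 0;0 0.1 18.5 0 0 0 0;0 0.1 18.5 0 0 0 0",
  "newtons": 25
}}

```text
time: 17.77
position: [584.8, -182.8, 67.2]
tcp_rot: [0.002, 0.757, 0.654, -0.001]
force: [-6.0, 1.6, 10.9]
grip_width: 9.3
gripper_force: 25.0
```

{"name": "play_rows", "arguments": {
  "commands": "0 0 -2 0 0 0 0;0 0 -5 0 0 0 0;0 0 -9 0 0 0 0;0 0 -13 0 0 0 0;0 0 -17 0 0 0 0;0 0 -20 0 0 0 0;0 0 -23 0 0 0 0;0 0 -25 0 0 0 0;0 0 -25 0 0 0 0;0 0 -25 0 0 0 0"
}}

```text
time: 18.6
position: [585.3, -181.9, 316.4]
tcp_rot: [0.003, 0.757, 0.653, -0.0]
force: [-0.7, 0.2, -2.3]
grip_width: 9.0
gripper_force: 25.0
```

```bash
cat > e.py <<'E'
from k import *
# measure lid on board: handle bar ends and plate from top & side views
st=cv2.imread("pics/t9_s.png"); s=bot.observe(); print(s["position"],s["force"],s["grip_width"],s["time"])
im=eyes.read_camera("top"); cv2.imwrite("pics/t11.png",im); im2=eyes.read_camera("side"); cv2.imwrite("pics/s11.png",im2)
B=np.array([550,199,16.]); Rz=R.from_euler("z",-5.5,degrees=True)
c,sn=.936,.352
def L(t,f,n,h=-48): # lid point: t up along lid, f left, n out(back)
    return B+Rz.apply([h+t*sn+n*c,f,8.5+t*c-n*sn])
if __name__=="__main__":
  for nm,I in (("top",im),("side",im2)):
    C=cam(nm); print(nm,"plate inner corners TL TR BR BL",proj(C,[L(158,75,-5),L(158,-75,-5),L(12,-75,-5),L(12,75,-5)]).round(1).tolist(),"handle",proj(C,[L(200,46,0),L(200,-46,0)]).round(1).tolist())
    m=cv2.inRange(cv2.cvtColor(I,cv2.COLOR_BGR2HSV),(3,100,40),(14,255,215)); p=proj(C,[L(158,75,-5),L(12,-75,-5),L(12,75,-5),L(158,-75,-5)]); k=np.zeros_like(m); a=p.min(0).astype(int)-12; b=p.max(0).astype(int)+12; k[a[1]:b[1],a[0]:b[0]]=255; m&=k
    m=cv2.morphologyEx(m,cv2.MORPH_OPEN,np.ones((3,3)));cc=max(cv2.findContours(m,0,2)[0],key=cv2.contourArea); print(cv2.contourArea(cc),cv2.approxPolyDP(cv2.convexHull(cc),2,True)[:,0].tolist())
E
python3 e.py
```

```text
[ 585.25 -181.94  316.39] [-0.73  0.15 -2.28] 9.001387465255062 18.6
top plate inner corners TL TR BR BL [[190.5, 209.0], [236.2, 212.1], [239.1, 234.6], [197.3, 231.8]] handle [[197.6, 201.0], [226.4, 202.9]]
1143.5 [[193, 202], [199, 200], [237, 204], [239, 228], [232, 233], [202, 229]]
side plate inner corners TL TR BR BL [[241.5, 243.8], [272.6, 214.8], [288.7, 261.9], [260.8, 294.5]] handle [[240.8, 222.5], [260.5, 205.5]]
1852.0 [[265, 214], [278, 255], [256, 290], [251, 290], [233, 241], [245, 228]]
```

```bash
cat > f.py <<'E'
from k import *
def tri(a,b):
    rows=[];rhs=[]
    for n,uv in (("top",a),("side",b)):
        M,f,cx,cy=cam(n); d=M[:3,:3]@np.array([(uv[0]-cx)/f,(uv[1]-cy)/f,1]); d/=np.linalg.norm(d); A=np.eye(3)-np.outer(d,d); rows.append(A); rhs.append(A@M[:3,3])
    A=np.vstack(rows);b=np.r_[tuple(rhs)]; x=np.linalg.lstsq(A,b,rcond=None)[0]; return x,np.linalg.norm(A@x-b)
if __name__=="__main__":
    for n,a,b in (("TL",(193,202),(233,241)),("TR",(237,204),(265,214)),("BR",(239,228),(278,255))): print(n,*tri(a,b))
    t=cv2.imread("pics/t11.png");s=cv2.imread("pics/s11.png")
    # print handle: bright low-saturation pixels near predicted
    for nm,I,(x0,x1,y0,y1) in (("top",t,(190,240,185,206)),("side",s,(225,270,190,228))):
        g=cv2.cvtColor(I,cv2.COLOR_BGR2HSV); print(nm)
        for y in range(y0,y1,2): print(y,"".join("O" if (g[y,x,0]<14 and g[y,x,1]>110) else ("b" if 14<=g[y,x,0]<26 and g[y,x,1]>80 else ("#" if g[y,x,1]<45 and g[y,x,2]>110 else ("d" if g[y,x,2]<75 else "."))) for x in range(x0,x1)))
E
python3 f.py
```

```text
TL [585.55 266.98 170.3 ] 1.4867855665585814
TR [571.65 121.23 169.34] 3.270796617664654
BR [521.24 129.13  51.18] 7.532540765516123
top
185 ##################################################
187 #.#..#############################################
189 bbbbbbbbbbbb..bbbb.......#########################
191 bbbbbbbbbbbbbbbbbbbbbbbbbbbbbbbbbbbbbb..bbb.......
193 bbbbbbbbb#########.........bb.bbbbbbbbbbbbbbbbbbbb
195 bbbbbbbbb...##########.###############bbbbbbbbbbbb
197 ....bbbbb..dbbbbbbbbbbbbbbbbbbbbb....dbbbbbb......
199 ..ddddddddddd........................dbbbbbbbbbbbb
201 .dOObbbbbbb.dbbbbbbbbbbbbbbbbbbbbb...dd...........
203 .d.OOOOOOOOOOOObbbOOObOObObOObOOObOObddObbbbbbbbbb
205 bbbOOOObOOOOOOOOOOOOOOOOOOOObOOObOOOOOOOOOOOOOOO#d
side
190 #............................................
192 .........................................#...
194 #........................##...............###
196 ....d.....................#................#.
198 ...d.........................................
200 dddd........................##...............
202 dddd.....................####................
204 .dd....................######................
206 .....................########................
208 ...................######....#...............
210 .#..............######.......##..............
212 .............#######..........##.............
214 ...........######..............#.....bOO.....
216 .........######................##.bbbbOOO....
218 .......################...........bbOObOObb..
220 ........#..#############......OOOOObOOOOOOb..
222 ........################...bbOOOObOOOOOOOOOb.
224 ........###############..bbbObOOObOOObObOOOb.
226 .........##.#########..ObObbOOOOOOOOOOOOOOOOb
```

Run:
```python
from f import *
hl=tri((200,193.6),(233,217)); hr=tri((226.8,195.4),(254.5,203.5)); print(hl,hr); h=(hl[0]+hr[0])/2; print("handle mid",h)
# refine: assume handle height z and plate bottom; ledge row scan in top image at centre column
t=cv2.imread("pics/t11.png"); g=cv2.cvtColor(t,cv2.COLOR_BGR2HSV)
C=cam("top")
for f in (-40,-20,40):
    pts=[]
    x=int(215-f/3.4)
    print("col",x,[(y,int(g[y,x,0]),int(g[y,x,1]),int(g[y,x,2])) for y in range(190,246,2)])
```

```text
(array([600.55, 235.03, 216.32]), np.float64(1.4748372564034176)) (array([589.2 , 148.76, 212.51]), np.float64(4.308836385167117))
handle mid [594.87 191.89 214.41]
col 226 [(190, 18, 57, 142), (192, 20, 85, 179), (194, 20, 56, 159), (196, 66, 8, 162), (198, 30, 7, 75), (200, 80, 10, 75), (202, 17, 66, 108), (204, 13, 111, 99), (206, 13, 145, 67), (208, 13, 147, 66), (210, 14, 140, 73), (212, 13, 145, 67), (214, 13, 142, 70), (216, 13, 143, 68), (218, 13, 137, 67), (220, 13, 135, 66), (222, 12, 138, 63), (224, 13, 144, 83), (226, 14, 134, 147), (228, 14, 133, 144), (230, 14, 132, 155), (232, 13, 142, 72), (234, 15, 105, 95), (236, 15, 105, 95), (238, 16, 106, 115), (240, 16, 97, 169), (242, 16, 95, 170), (244, 17, 97, 174)]
col 220 [(190, 18, 73, 164), (192, 20, 84, 180), (194, 26, 14, 142), (196, 38, 8, 128), (198, 18, 90, 176), (200, 135, 6, 80), (202, 16, 117, 131), (204, 13, 135, 132), (206, 13, 147, 66), (208, 13, 146, 68), (210, 12, 143, 73), (212, 13, 143, 66), (214, 14, 144, 71), (216, 13, 143, 68), (218, 13, 145, 67), (220, 12, 139, 66), (222, 13, 150, 63), (224, 14, 134, 99), (226, 14, 132, 145), (228, 13, 133, 146), (230, 13, 136, 129), (232, 13, 147, 64), (234, 16, 107, 95), (236, 15, 108, 97), (238, 16, 105, 112), (240, 16, 97, 169), (242, 16, 95, 171), (244, 16, 95, 174)]
col 203 [(190, 19, 87, 178), (192, 18, 83, 173), (194, 75, 6, 163), (196, 18, 91, 137), (198, 18, 33, 93), (200, 16, 100, 110), (202, 13, 132, 122), (204, 12, 142, 61), (206, 12, 141, 67), (208, 13, 140, 71), (210, 13, 140, 69), (212, 12, 145, 65), (214, 13, 142, 70), (216, 13, 147, 64), (218, 12, 142, 61), (220, 13, 145, 65), (222, 12, 145, 65), (224, 13, 132, 147), (226, 13, 135, 142), (228, 13, 132, 154), (230, 17, 121, 152), (232, 16, 105, 146), (234, 18, 89, 186), (236, 15, 111, 94), (238, 16, 99, 167), (240, 16, 96, 170), (242, 16, 94, 173), (244, 17, 95, 174)]
```

```bash
cat > g.py <<'E'
from k import *
Rz=R.from_euler("z",-5.5,degrees=True); B0=np.array([550,199,0.])
def LP(h,lam,t,f,n,dy=0):
    s,c=np.sin(lam),np.cos(lam); return B0+Rz.apply([h+t*s+n*c,f+dy,16+8*c+.8+t*c-n*s])
if __name__=="__main__":
    C=cam("top"); Cs=cam("side")
    ob=[((200,-20,0),195.2),((158,-20,-5),205),((33,-20,-5),223.7),((36,-20,-37),231)]
    obs_s=[((200,46,0),(233,217)),((200,-46,0),(254.5,203.5)),((158,75,-5),(233.,241))]
    def res(v):
        r=[proj(C,[LP(v[0],v[1],*p,v[2])])[0][1]-y for p,y in ob]
        for p,uv in obs_s: r+=list(.7*(proj(Cs,[LP(v[0],v[1],*p,v[2])])[0]-uv))
        r.append(proj(C,[LP(v[0],v[1],200,0,0,v[2])])[0][0]-213.4); return r
    s=least_squares(res,[-40,.36,0]); print(s.x,np.array(s.fun))
    h,l,dy=s.x
    for f in((33,0,-19),(200,0,0),(0,0,0)): print(f,LP(h,l,*f,dy))
    print("feet x/board",h, h+103)
E
python3 g.py
```

```text
[-22.06   0.34  -2.11] [ 0.41 -0.85 -0.12  0.03  0.41  1.53 -0.65 -0.63  0.7  -0.51 -0.07]
(33, 0, -19) [520.92 199.68  61.78]
(200, 0, 0) [593.98 192.64 212.99]
(0, 0, 0) [527.84 199.01  24.35]
feet x/board -22.055706702000407 80.9442932979996
```

```bash
cat > p.py <<'E'
from g import *
h,l,dy=-22.,.34,-2.1
def tgt(gam=18,n=-24,L=59,up=0,dx=0):
    g=np.radians(gam); a=np.array([-np.sin(g),0,np.cos(g)]); b=np.array([np.cos(g),0,np.sin(g)])
    return LP(h,l,33,0,n,dy)+Rz.apply(4.5*b+L*a+[dx,0,0])+[0,0,up], tool(-5.5,90-gam)
if __name__=="__main__":
    for up in (0,80,160): x,T=tgt(up=up); print(up,x,ik(x,T,[.1,.2,1.8,.1,.9,-.3]))
    x,T=tgt(up=160); go(x,T)
E
python3 p.py
```

```text
0 [502.44 201.47 120.96] (array([ 0.25,  0.19,  1.93, -0.16,  0.72,  0.45]), np.float64(2.709179820815907e-08), np.float64(3.592113771052237e-09))
80 [502.44 201.47 200.96] (array([ 0.25,  0.09,  1.83, -0.13,  0.92,  0.41]), np.float64(1.8465678725055094e-09), np.float64(3.698795795904684e-10))
160 [502.44 201.47 280.96] (array([ 0.25,  0.03,  1.7 , -0.12,  1.11,  0.38]), np.float64(4.98158557366702e-10), np.float64(9.178401844429786e-11))
t 18.7 shift cm [ 36.69 -13.68   3.19] turn [-18.1    0.58  -2.86] rows>=9.4
```

{"name": "play_rows", "arguments": {
  "commands": "3 -1.5 0 0 0 0 0;6 -3.5 0 -1 0 0 0;9.5 -6 0 -3 0 -0.5 0;13 -8 0 -5 0 -1 0;16.5 -10 0 -7 0 -1.5 0;20 -11.5 0 -9 0 -2 0;23.5 -13 0 -11 0 -2.5 0;27 -13.7 1 -13 0 -2.9 0;30.5 -13.7 2 -15 0.6 -2.9 0;34 -13.7 3 -17 0.6 -2.9 0;36.7 -13.7 3.2 -18 0.6 -2.9 0;36.7 -13.7 3.2 -18 0.6 -2.9 0"
}}

```text
time: 19.7
position: [500.4, 205.3, 278.1]
tcp_rot: [0.114, 0.729, 0.666, 0.104]
force: [0.2, -0.6, -2.2]
grip_width: 8.8
gripper_force: 25.0
```

```bash
cat > q.py <<'E'
from p import *
import sys
kw=dict(a.split("=") for a in sys.argv[1:]); kw={k:float(v) for k,v in kw.items()}
s=bot.observe(); print(s["force"],s["torque"],s["grip_width"],s["position"]); x,T=tgt(**kw); print(x); go(x,T)
E
python3 q.py up=30
python3 - <<'E'
from p import *
# check lid again with top view, and tablet pose from side view (grey tablet corners)
im=eyes.read_camera("side"); cv2.imwrite("pics/s12.png",im); s=bot.observe(); Rt=rot(s["tcp_rot"]); C=cam("side")
P=lambda x,y,z:s["position"]+Rt.apply([x,y,z])
print("tablet corners pred (L=59): bottom L,R front face",proj(C,[P(55,-4.5,59),P(-55,-4.5,59),P(55,-4.5,-26),P(55,4.5,59)]))
g=cv2.cvtColor(im,cv2.COLOR_BGR2HSV)
c=proj(C,[P(40,0,55)])[0].astype(int)
for y in range(c[1]-12,c[1]+16,2): print(y,c[0]-25,"".join("d" if g[y,x,2]<60 else("#" if g[y,x,1]<45 else("b" if g[y,x,0]>13 else "O")) for x in range(c[0]-25,c[0]+40)))
E
```

```text
[ 0.23 -0.6  -2.21] [0.05 0.22 0.04] 8.762737184062502 [500.38 205.35 278.05]
[502.44 201.47 150.96]
t 19.7 shift cm [-0.36 -3.65 12.18] turn [-0.24 -0.05  0.32] rows>=3.0
tablet corners pred (L=59): bottom L,R front face [[259.86 227.63]
 [282.18 206.4 ]
 [269.56 200.04]
 [256.66 225.65]]
210 236 bbbbb######bbbbbbb##bbbbbbbb##bbdddddddddOOOOObbObObbOOOOObOOOOOO
212 236 bb#######bbbbbbbbbb##bbbbbb##ObddddddddbOObOOOOOOOOObbOOOObObOOOO
214 236 ######bbbbbbbbbbbbbb#bbbbbbO#bdddddddOOOOOObObOOOObOObOOOOOObOOOO
216 236 #####bbbbbbbbbbbbbbb##bbbbO#bbdddddbOOOOOOOObOOOOOOOOOObbOOObOOOO
218 236 ############bbbbbbbbbOObbO#OOdddObbbbbbbOOObOOOOOOOOObOOOOOOObOOO
220 236 #############bbbbbbOOOOOOb#OddbbbbbbbbbbbbbbbbbOOOOOObOObOOOOOOOO
222 236 #############bbbbOOObOOO##bOOOOObbbbbbbbbbbbbbbbbbbbOOOOOOOOObbOO
224 236 ############bbbbbObOOOO##bOOOOOOObbbbbbbbbbbbbbbbbbbbbbbbbOObOOOO
226 236 ##########bObbbObbbbOOObOOOOObOOObbbbbbbbbbbbbbbbbbbbbbbbbbbbbbbO
228 236 #####b##OOOOOOObObOOOOOOOOOOOOOOOObbbbbbbbbbbbbbbbbbbbbbbbbbbbbbb
230 236 ######OOOOObOOOOOObObOOOOOOOOOOOOOObbbbb##bbbbbbb##bbbbbb#####bbb
232 236 ####bOOObOOOOOOObObOOOOOOOOOOOOOOOObbbbbbbbbb###bbbbbbbbbbbbbbbbb
234 236 #OOOOOOOOOOObOOOOOOOOOOOOOOOOOOOOObObbbbbbbbbbb###bbbbbbbbbbbbbbb
236 236 OOOOOOOOObOOOOObOObOOOOOOOOObOOOOOOOObbbbbbbbbbbbbbbbbbbbbbbbbbbb
```

{"name": "play_rows", "arguments": {
  "commands": "-0.3 -1.2 4 0 0 0 0;-0.3 -2.4 8 0 0 0 0;-0.3 -3.4 11.2 0 0 0 0;-0.3 -3.6 12.2 0 0 0 0;-0.3 -3.6 12.2 0 0 0 0;-0.3 -3.6 12.2 0 0 0 0"
}}

```text
time: 20.25
position: [505.9, 196.5, 153.7]
tcp_rot: [0.116, 0.731, 0.664, 0.104]
force: [0.0, -0.5, -1.4]
grip_width: 9.1
gripper_force: 25.0
```

```bash
python3 q.py up=10
python3 - <<'E'
from p import *
im=eyes.read_camera("side"); cv2.imwrite("pics/s13.png",im); s=bot.observe(); Rt=rot(s["tcp_rot"]); C=cam("side")
P=lambda x,y,z:s["position"]+Rt.apply([x,y,z])
print("pred bottom L front/back (L=59)",proj(C,[P(55,-4.5,59),P(55,4.5,59)]),"ledge left front lip top, lip in, junction",proj(C,[LP(h,l,38,58,-37,dy),LP(h,l,38,58,-31,dy),LP(h,l,33,58,-5,dy)]))
g=cv2.cvtColor(im,cv2.COLOR_BGR2HSV)
c=proj(C,[P(45,0,57)])[0].astype(int)
for y in range(c[1]-20,c[1]+28,2): print(y,c[0]-25,"".join("d" if g[y,x,2]<55 else("#" if g[y,x,1]<45 else("b" if g[y,x,0]>13 else ("L" if g[y,x,2]>130 else "O"))) for x in range(c[0]-25,c[0]+40)))
E
```

```text
[ 0.03 -0.54 -1.44] [-0.02  0.22  0.01] 9.111064043428287 [505.91 196.52 153.7 ]
[502.44 201.47 130.96]
t 20.25 shift cm [ 0.46 -1.07  2.04] turn [-0.09  0.13  0.02] rows>=0.6
pred bottom L front/back (L=59) [[259.07 267.15]
 [256.1  265.19]] ledge left front lip top, lip in, junction [[263.14 278.68]
 [261.19 278.57]
 [253.47 279.76]]
243 234 OOOOOOObOOObOOOOOOOOOObOObOOOOOOL#####bOObbbbbbbbbbbbbbbb##bbbbbb
245 234 OOOOOOOOOObOOOObOOOObObOOObbOOOO####OOOOOObbbbbbbbbbbbbbb##bbbbbb
247 234 OOOOOObOOOOOOOOOOObOObOObOOOOOOOOOOOObOObObbbbbbbbbbbbbbbb##bbbb#
249 234 bbOOOOOOOOOOOOOOObObObOOOOOOOOOOOOObbbbObOObbbbbbbbbb####bbbbbbbb
251 234 bbbOOOOOObOOOOOOOOObOObOOOOOOOOOObOOObbbOOObbbbbbbbbbbbbbbbbbbbbb
253 234 bbbbOOOOOOOOOOOOOOObOOOOOOOOOOOObObObOOOOOOObbbbbbbbbbbbb###bbbbb
255 234 bbLOOObOOOOOOOOOOOOOOOOOOOOOOOOOObOOOOOOOOObbbbbbbbbbbbbbbbbbbbbb
257 234 bObbbbOOOOOOOOOOObOOOOObObOOOOOOOOOOOOOOObbbbbbbbbObbbbbbbbbbbbbb
259 234 bbbbbbOOOOOOOOOOOOObOObOOOOOOOOOOOObOOOLbbbbbbOOOOObbbbbbbbbbbbbb
261 234 bbbbbbbObOOOOOOOOOOOOOOOOOOOObOOOOOOOOLbbbbOOOOOObbbbbbbbbbbbbbbb
263 234 bbbbbbbbbbOOOO
[... 313 characters left out ...]
bbLLOOOObOOOO#Obbbbbbbbbbbbbbbbbbb
273 234 bbbbbbbbbbbOObOOObOObbOObbLbbbbbOOOObOObbbb#Obbbbbbbbbbbbbbbbbbbb
275 234 bbbbbbbbbbbbbOOObOOOOOOObbbbbbbOOOObOObbbbbbbbbbbbbbbbbbbbbbbbbbb
277 234 bbbbbbbbbbbbbbbOOOObbbOLbbbbLOObObOObbbbbbbbbbbbbbbbbbbbbbbbbbbbb
279 234 bbbbbbbbbbbbbbbOOOOOOLbbbbbbLbbLbOObbbbbbbbbbbbbbbbbbbbbbbbbbbbbb
281 234 bbbbbbbbbbbbbbbOOOOOOOLbLLLLLbbbObbbbbbbbbbbbbbbbbbbbbbbbbbbbbbbb
283 234 bbbbbbbbbbbbbbbbOOOOObbOOOOOOOOObbbbbbbbbbbbbbbbbbbbbbbbbbbbbbbbb
285 234 bbbbbbbbbbbbbbbbbOOOOOOOOOO#####Obbbbbbbbbbbbbbbbbbbbbbbbbbbbbbbb
287 234 bbbbbbbbbbbbbbbbbOOObObOO##Ob###bbbbbbbbbbbbbbbbbbbbbbbbbbbbbbbbb
289 234 bbbbbbbbbbbbbbbbbOOOObbbbbbbbOObbbbbbbbbbbbbbbbbbbbbbbbbbbbbbbbbb
```

Run:
```python
from p import *
im=cv2.imread("pics/s13.png"); s=bot.observe(); Rt=rot(s["tcp_rot"]); C=cam("side")
P=lambda x,y,z:s["position"]+Rt.apply([x,y,z])
print("pred bottom L,R, top L,R, tcp",proj(C,[P(55,0,59),P(-55,0,59),P(55,0,-26),P(-55,0,-26),P(0,0,0)]).round(0).tolist(),"handle",proj(C,[LP(h,l,200,46,0,dy),LP(h,l,200,-46,0,dy)]).round(0).tolist(),"plate",proj(C,[LP(h,l,158,75,-5,dy),LP(h,l,158,-75,-5,dy),LP(h,l,12,75,-5,dy),LP(h,l,12,-75,-5,dy)]).round(0).tolist())
g=cv2.cvtColor(im,cv2.COLOR_BGR2HSV)
for y in range(190,272,2): print(y,225,"".join("d" if g[y,x,2]<55 else("#" if g[y,x,1]<45 else("b" if g[y,x,0]>13 else ("L" if g[y,x,2]>130 else "O"))) for x in range(225,310)))
```

```text
pred bottom L,R, top L,R, tcp [[258.0, 266.0], [279.0, 244.0], [267.0, 243.0], [288.0, 221.0], [275.0, 239.0]] handle [[233.0, 219.0], [253.0, 203.0]] plate [[234.0, 240.0], [265.0, 212.0], [252.0, 291.0], [281.0, 259.0]]
190 225 ##b#b#bbbbbbbbbbbbbbbbbbbb###################OOLOOOd####Obbbbbbdddddd################
192 225 ######bbbbbbbbbbbbbbbbbbbbb##################OOLLLbbbbb##bbbbbbbbbddddddddddObbbOdddd
194 225 b######bbbbbbbbbbbbbbbbbbbbbbbb####bbbb#########OObbbbbbbbbbbbbbbbbbbbOddddddddddddbb
196 225 b######bbbbbbbbbbbbbbbbbbbb#bbbObbbbbbbbbb###########bbbbbbbbbbbbbbbbbbbbbbbbbbbbbbbb
198 225 ######bbbbbbbbbbbbbbbbbbbbbbb##bbbbbbbbbbbbbb##########bbbbbbbbbbbbbbbbbbbbbbbbbbbbbb
200 225 ######bbbbbbbbbbbbbbbbbbbbbb####bbbbbbbbbbbbbbOO########bbbbbbbbbbbbbbbbbbbbbbbbbbbbb
202 225 ######bbbbbbbbbbbbbbbbbbb####bbbb#bbbbbbbbbbbbbbbbOb####bbbbbbbbbbbbbbbbbbbbbbbbbbbbb
204 225 ######bbbbbbbbbbbbbbbbbb#####bbbbbbb##bbbbbbbbbbbbbbbO####bbbbbbbbbbbbbbbb##bbbbbbbbb
206 225 ######bbbbbbbbbbbbbbb########bbbbbbbbb####bbbbOObbbbbbbbbO##bbbbbbbbbbbbbbbbbbbbbbbbb
208 225 ##b####bbbbbbbbbbbb#####
[... 2275 characters left out ...]
OOOOOOOObbbbbbbbbbbbbbbbbbbbbbbbbbbbbbbbbb
258 225 bbOObbbbLObbbbbOOOOObbOObbbOOOOOOOOOOOOOObOOOOOOOLLbbbbOObOObbbbbbbbbbbbbbbbbbbbbbbbb
260 225 bbOOO##ObbbbbbbbOObOOOOOOOOOOOOOOOOOOOOOOOOObObLLLbbLbOOOObbbbbbbbbbbbbbbbbbbbbbbbbbb
262 225 bOOOOObbbbbbbbbbbOOOOOObOOOOOOOOOOOOOOOOOObObbbbbbLOObOOObbbbbbbbbbbbbbbbbbbbbbbbbbbb
264 225 OOOObbbbbbbbbbbbbOOOOOOObbOOOOOOOOOOOOObObObbbbbLLOOObOObbbbbbbbbbbbbbbbbbbbbbbbbbbbb
266 225 OObbbbbbbbbbbbbbbbbOOOOOOObOObOOOOOOOOOOOOLbbbbLObOOOObbbbbbbbbbbbbbbbbbbbbbbbbbbbbbb
268 225 ObbbbbbbbbbbbbbbbbbOOOOOObOOOOOOOOOOOOOOLbbbbLbObObOOObbbbbbbbbbbbbbbbbbbbbbbbbbbbbbb
270 225 ObbbbbbbbbbbbbbbbbbbOOOOOOOOOOOOOOOOOOLbbbLLOOOObOOOObObbbbbbbbbbbbbbbbbbbbbbbbbbbbbb
```

Run:
```python
from p import *
a=cv2.imread("pics/t9_s.png").astype(int);b=cv2.imread("pics/s13.png").astype(int);c=cv2.imread("pics/s12.png").astype(int)
d=np.abs(a-b).sum(2); e=np.abs(c-b).sum(2); f=np.abs(a-c).sum(2)
for y in range(180,290,4): print(y,225,"".join("#" if d[y,x]>45 else "." for x in range(225,310,2))," s12:","".join("#" if f[y,x]>45 else "." for x in range(225,310,2)))
for p in ((262,262),(270,250),(278,240),(270,236),(290,225)): print(p,b[p[1],p[0]],a[p[1],p[0]],c[p[1],p[0]])
print(bot.observe())
```

```text
180 225 .................#######.....##############  s12: ........................#########..........
184 225 ..............###########...###.##.########  s12: .......................##.########......##.
188 225 ............###############...###.###.##.##  s12: ........................###.####.....#####.
192 225 ............############.###.###.#####....#  s12: ......................#########...####.#...
196 225 ............###########..##.###############  s12: .......................##.#####..##..####..
200 225 ............######....####.################  s12: ....................###.##.##..............
204 225 ..............#.#####.....##.#############.  s12: ............###.....#########..............
208 225 ..........###......#####......#.#########..  s12: ..........###......#########...............
212 225 .......###...........####........#..###.#..  s12: .......###........########.................
216 225 ....####...............##...##.#....##..#..  s12: ....####..........######...................
220 225 ...............##.......########.#......#..  s12: ...............##.####
[... 1750 characters left out ...]
###.#
(262, 262) [50 58 70] [44 68 97] [ 47  76 113]
(270, 250) [39 49 61] [ 47  72 105] [ 47  78 115]
(278, 240) [ 85  98 109] [176 209 227] [174 207 226]
(270, 236) [ 84  99 109] [ 47  78 115] [ 47  77 115]
(290, 225) [45 51 58] [160 191 219] [158 190 217]
{'time': 20.3, 'qpos': array([ 0.24,  0.15,  1.89, -0.14,  0.81,  0.41]), 'dq': array([ 0.01, -0.02, -0.03, -0.  , -0.  ,  0.  ]), 'joint_torque': array([ -0.02, -35.27, -26.3 ,  -0.5 ,  -1.7 ,   0.02]), 'position': array([507.02, 196.96, 155.31]), 'tcp_rot': array([0.12, 0.73, 0.66, 0.11]), 'force': array([ 1.22,  0.05, -1.77]), 'torque': array([-0.06,  0.18,  0.01]), 'gripper_force': 24.999546110630035, 'grip_width': 9.053985408646737}
```

{"name": "play_rows", "arguments": {
  "commands": "0.4 -0.5 1 0 0 0 0;0.4 -1 2 0 0 0 0;0.4 -1 2 0 0 0 0;0.4 -1 2 0 0 0 0"
}}

```text
time: 20.63
position: [504.2, 201.9, 134.0]
tcp_rot: [0.117, 0.731, 0.664, 0.106]
force: [0.6, 0.4, -1.6]
grip_width: 9.0
gripper_force: 25.0
```

```bash
python3 q.py up=0
python3 - <<'E'
import cv2,numpy as np
a=cv2.imread("pics/s11.png").astype(int);b=cv2.imread("pics/s13.png").astype(int); d=np.abs(a-b).sum(2)
for y in range(200,296,4): print(y,"".join("#" if d[y,x]>45 else "." for x in range(215,300,2)))
E
```

```text
[ 0.63  0.4  -1.57] [0.02 0.22 0.01] 8.966566983145498 [504.16 201.88 134.03]
[502.44 201.47 120.96]
t 20.6333 shift cm [-0.06 -0.57  1.19] turn [0.16 0.03 0.05] rows>=0.3
200 .................######....####.###########
204 .................###.#####.....##.#########
208 ........................#####......#.######
212 ..........................####...........##
216 ............................##...##.#.....#
220 .............................##########....
224 ............................###########....
228 ............................###########..##
232 ............................#########......
236 ...........................#########.......
240 ...........................########........
244 .........................#########.........
248 .........................########..........
252 ........................######.............
256 .......................#####.......#.......
260 .......................###.....###.........
264 ......................##.....####..........
268 ...........................####............
272 .........................####..............
276 ........................####........####...
280 ...................................#######.
284 .................................##########
288 ...............................############
292 ..............................#############
```

{"name": "play_rows", "arguments": {
  "commands": "0 -0.1 0.25 0 0 0 0;0 -0.17 0.5 0 0 0 0;0 -0.25 0.76 0 0 0 0;0 -0.31 0.95 0 0 0 0;0 -0.31 0.95 0 0 0 0"
}}

```text
time: 21.05
position: [503.3, 201.9, 122.5]
tcp_rot: [0.116, 0.731, 0.664, 0.105]
force: [-0.5, -0.6, -2.0]
grip_width: 9.1
gripper_force: 25.0
```

```bash
python3 q.py up=0
```

```text
[-0.53 -0.59 -1.96] [-0.02  0.22 -0.05] 9.117414187433749 [503.32 201.88 122.46]
[502.44 201.47 120.96]
t 21.05 shift cm [-0.05 -0.13  0.12] turn [0.04 0.06 0.06] rows>=0.0
```

Still no contact, so I creep down further.

{"name": "play_rows", "arguments": {
  "commands": "0 -0.06 0.19 0 0 0 0;0 -0.12 0.38 0 0 0 0;0 -0.12 0.38 0 0 0 0"
}}

```text
time: 21.3
position: [505.4, 202.2, 120.6]
tcp_rot: [0.118, 0.73, 0.664, 0.107]
force: [-1.1, -1.1, 6.2]
grip_width: 8.6
gripper_force: 25.0
```

{"name": "play_rows", "arguments": {
  "commands": "0 -0.06 0.19 0 0 0 0;0 -0.09 0.28 0 0 0 0;0 -0.09 0.28 0 0 0 0"
}}

```text
time: 21.55
position: [507.0, 202.5, 119.6]
tcp_rot: [0.119, 0.73, 0.664, 0.109]
force: [-2.7, -2.2, 14.0]
grip_width: 9.1
gripper_force: 25.0
```

```bash
python3 q.py up=0
```

```text
[-2.73 -2.22 13.95] [-0.59 -0.3  -0.11] 9.067378257334802 [506.96 202.46 119.62]
[502.44 201.47 120.96]
t 21.55 shift cm [-0.14 -0.37 -0.27] turn [ 0.56 -0.07  0.08] rows>=0.1
```

Contact came at z≈121, matching the ledge top. I relieve the pressure, loosen to about 13 mm, and use the front finger to tip the tablet back past vertical.

{"name": "play_rows", "arguments": {
  "commands": "0 0.1 -0.3 0 0 0 0;0 0.14 -0.42 0 0 0 0;0 0.15 -0.45 0 0 0 0.14;0 0.5 -0.5 0 0 0 0.14;0 1 -0.6 0 0 0 0.14;0 1.5 -0.65 0 0 0 0.14;0 2 -0.7 0 0 0 0.14;0 2.5 -0.8 0 0 0 0.14;0 2.9 -0.9 0 0 0 0.14;0 3.3 -1 0 0 0 0.14;0 3.7 -1.05 0 0 0 0.14;0 3.7 -1.05 0 0 0 0.14"
}}

```text
time: 22.55
position: [535.9, 198.8, 137.5]
tcp_rot: [0.117, 0.731, 0.664, 0.105]
force: [-1.7, -0.3, -2.6]
grip_width: 13.1
gripper_force: 6.2
```

```bash
cat > r.py <<'E'
from p import *
import sys
s=bot.observe(); print(s["force"],s["torque"],s["grip_width"],s["position"],s["time"])
Pw=LP(h,l,33,0,-24,dy); d=Rz.inv().apply(s["position"]-Pw); print("TCP rel P",d)
im=eyes.read_camera("side"); cv2.imwrite("pics/%s.png"%sys.argv[1],im); C=cam("side"); a=cv2.imread("pics/s11.png").astype(int); df=np.abs(a-im.astype(int)).sum(2)
for y in range(196,296,4): print(y,"".join("#" if df[y,x]>45 else "." for x in range(215,310,2)))
def tab(be,n=-24): # corners of tablet with lean be deg, front corner at n
    b=np.radians(be);P0=LP(h,l,33,0,n,dy); u=np.array([np.sin(b),0,np.cos(b)])
    return [P0+Rz.apply([0,55,0]),P0+Rz.apply([0,-55,0]),P0+Rz.apply(85*u+[0,55,0]),P0+Rz.apply(85*u+[0,-55,0])]
for be in (-18,0,10,19): print(be,proj(C,tab(be)).round(0).tolist())
E
python3 r.py s14
```

```text
[-1.71 -0.34 -2.64] [-0.01  0.58  0.02] 13.116684164637737 [535.91 198.8  137.47] 22.55
TCP rel P [19.62  0.55 74.02]
196 ...........###################.##############...
200 ............#######################....####....#
204 ...........########..#####################......
208 ...........##..####.#.######.##########.#.......
212 ...........###.#...###########.########..#......
216 .........#####......#########...#..###.#.....#..
220 ..........##.......###############..###......#..
224 .........###.....###...###############.##....#..
228 ...............###.....#############....########
232 .............###......####..#####..####.#######.
236 ..........#.#........###########......########..
240 ........###...........#########.........####....
244 ......###........#...##########.........##......
248 ......####.........#############................
252 .....##.#.#........###########.##...............
256 .....#.#####.......##########.#.#####...........
260 ....##.#.#.##......#########.#######............
264 ....#..#....##.....#######.########.............
268 ...##.#......##....#####.######.##..............
272 .#...#........#....###..#####...................
276 .#...#.......###......#####........##...........
280 ....#..........##....####..........##...........
284 ..........#.....##....#..........##########.....
288 ........#........#.......#.....###############..
292 ................##............##############.##.
-18 [[260.0, 279.0], [281.0, 256.0], [269.0, 257.0], [290.0, 234.0]]
0 [[260.0, 279.0], [281.0, 256.0], [260.0, 252.0], [281.0, 230.0]]
10 [[260.0, 279.0], [281.0, 256.0], [254.0, 251.0], [276.0, 229.0]]
19 [[260.0, 279.0], [281.0, 256.0], [250.0, 250.0], [272.0, 229.0]]
```

{"name": "play_rows", "arguments": {
  "commands": "0 0.1 -0.3 0 0 0 0.18;0 0.1 -0.3 0 0 0 0.2;0 0.1 -0.3 0 0 0 0.2"
}}

```text
time: 22.85
position: [536.5, 199.2, 141.7]
tcp_rot: [0.117, 0.73, 0.664, 0.107]
force: [-0.2, 0.6, 0.1]
grip_width: 18.4
gripper_force: 0.1
```

```bash
python3 r.py s15
python3 - <<'E'
import cv2,numpy as np
a=cv2.imread("pics/s11.png");b=cv2.imread("pics/s15.png")
for y in (262,270,280,290): print(y,a[y,236:262].sum(1).tolist(),b[y,236:262].sum(1).tolist())
E
```

```text
[-0.25  0.58  0.1 ] [ 0.01  0.08 -0.07] 18.4098874559043 [536.5  199.21 141.74] 22.85
TCP rel P [20.17  1.02 78.29]
196 ...........####################.#########.##....
200 ...........######..########################....#
204 ...........########...##################........
208 ...............##.#.#####################.......
212 ...........###.#...#########..#..######.###.....
216 .........#.###......#####..#.....##.#..#.....###
220 ..........##.......###.###########...###.....#..
224 .........###.....###..####.##########...#.......
228 ................##....####.#.########...########
232 .............###.....####..######...###########.
236 ..........#.#........###..######.......######...
240 ........###............#######..........###.....
244 ......###.............#########.................
248 ......####.........#############................
252 .....##.#.#.......###############...............
256 .....#.##.##......############..#####...........
260 ....##.#.#.##.....##################............
264 ....#..#....##.....################.............
268 ...##.#......##....#######
[... 976 characters left out ...]
5, 238, 238, 236, 238, 237, 241, 247] [572, 574, 581, 587, 574, 494, 318, 216, 212, 222, 226, 228, 227, 232, 227, 230, 220, 213, 208, 200, 174, 155, 153, 151, 148, 159]
280 [399, 428, 505, 559, 571, 568, 570, 579, 590, 590, 549, 419, 263, 224, 239, 248, 250, 251, 257, 281, 327, 370, 386, 395, 404, 417] [388, 428, 515, 569, 574, 570, 569, 577, 553, 437, 280, 220, 231, 240, 246, 245, 252, 257, 261, 250, 229, 223, 240, 291, 338, 308]
290 [590, 587, 576, 564, 556, 559, 569, 578, 581, 577, 582, 576, 547, 462, 334, 256, 242, 251, 266, 284, 300, 300, 298, 302, 307, 305] [588, 586, 576, 565, 559, 559, 570, 578, 582, 582, 580, 550, 466, 337, 270, 270, 280, 295, 302, 307, 304, 303, 306, 305, 300, 301]
```

The tablet is free of the grip and leaning back on the ledge. I lift straight up and away.

{"name": "play_rows", "arguments": {
  "commands": "0 0.2 -0.5 0 0 0 0.2;0 0.35 -1 0 0 0 0.2;0 0.5 -1.5 0 0 0 0.2;0 0.65 -2 0 0 0 0.2;0 0.8 -2.6 0 0 0 0.2;0 1.3 -4 0 0 0 0.2;0 2 -7 0 0 0 0.2;0 3 -10.5 0 0 0 0.2;0 3 -14 0 0 0 0.2;0 3 -14 0 0 0 0.2"
}}

```text
time: 23.73
position: [523.0, 201.6, 291.9]
tcp_rot: [0.12, 0.73, 0.664, 0.111]
force: [0.9, 1.2, -0.1]
grip_width: 18.4
gripper_force: 0.0
```

```bash
python3 r.py s16
python3 - <<'E'
from p import *
s=bot.observe(); im=eyes.read_camera("top"); cv2.imwrite("pics/t16.png",im)
a=cv2.imread("pics/t11.png").astype(int); df=np.abs(a-im.astype(int)).sum(2)
for y in range(184,250,2): print(y,"".join("#" if df[y,x]>45 else "." for x in range(180,262,2)))
E
```

```text
[ 0.85  1.22 -0.12] [ 0.03  0.05 -0.02] 18.400477943509774 [522.97 201.6  291.92] 23.7333
TCP rel P [  6.47   2.1  228.46]
196 ................................................
200 ...............................................#
204 ..................#.............................
208 ...............####.#...........................
212 ...........###.#...#.#.###......................
216 .........#####......####.##.....................
220 ..........##.......###....#.....................
224 .........#.#.....###......##....................
228 ...............###.........##...................
232 .............###.......####.#...................
236 ..........#.#........######.##..................
240 ........###........#########.##.................
244 ......###........############.#.................
248 ......####.....#################................
252 .....####.#....###############.##...............
256 .....#.##.##....##############..#.###...........
260 ....##.#.#.##...############....####............
264 ....#..#....##...##########...#####.............
268 ...##.#......##....
[... 1437 characters left out ...]
..........
220 #############.############....#..........
222 ##############.###########....#..........
224 ################..#....#.#.#..##.........
226 ################............#.#..........
228 ################............#............
230 ##########################.####..........
232 #############.#########..##..............
234 ###############.........#.#..............
236 #############.#.#....#.##................
238 ############################.............
240 #######################..................
242 #######################..................
244 ######################...................
246 ######################...................
248 .#####################...................
```

```bash
python3 - <<'E'
from p import *
C=cam("side"); h2=h+3.5
for n in (-14,-24): print(n,"TL TR BL BR", proj(C,[LP(h2,l,118,55,n,dy),LP(h2,l,118,-55,n,dy),LP(h2,l,33,55,n,dy),LP(h2,l,33,-55,n,dy)]).round(0).tolist())
im=cv2.imread("pics/s16.png"); g=cv2.cvtColor(im,cv2.COLOR_BGR2HSV)
m=((g[...,1]<95)&(g[...,2]<110)&(g[...,2]>25)).astype(np.uint8)*255; k=np.zeros_like(m);k[222:290,240:292]=255;m&=k
m=cv2.morphologyEx(m,cv2.MORPH_OPEN,np.ones((3,3))); c=max(cv2.findContours(m,0,2)[0],key=cv2.contourArea); print(cv2.contourArea(c),cv2.approxPolyDP(cv2.convexHull(c),2.5,True)[:,0].tolist())
E
python3 d.py 400 150 330 -5.5 80
```

```text
-14 TL TR BL BR [[245.0, 250.0], [268.0, 228.0], [256.0, 279.0], [277.0, 256.0]]
-24 TL TR BL BR [[249.0, 250.0], [271.0, 228.0], [259.0, 279.0], [280.0, 256.0]]
627.0 [[267, 232], [274, 256], [253, 277], [244, 252]]
[-1.01  0.36 -0.2 ] 18.44481365714221
t 23.8333 shift cm [-6.21 -9.58 -7.88] turn [ 8.32 -0.04  0.06] rows>=3.3
```

The tablet quad (244,252),(267,232),(274,256),(253,277) matches lying flush against the lid on the ledge. I retreat and make a last check.

{"name": "play_rows", "arguments": {
  "commands": "0 0 -3 0 0 0 0.2;-1 -3 -5 0 0 0 0.2;-3 -5 -6.5 0 0 0 0.2;-5 -7.5 -7.5 0 0 0 0.2;-6.2 -9.6 -7.9 0 0 0 0.2;-6.2 -9.6 -7.9 0 0 0 0.2;-6.2 -9.6 -7.9 0 0 0 0.2;-6.2 -9.6 -7.9 0 0 0 0.2"
}}

```text
time: 24.5
position: [399.7, 149.9, 327.6]
tcp_rot: [0.116, 0.731, 0.664, 0.105]
force: [1.1, -0.0, -0.5]
grip_width: 18.5
gripper_force: 0.0
```

Run:
```python
from p import *
im=eyes.read_camera("side"); a=cv2.imread("pics/s16.png"); z=cv2.imread("pics/side0.png"); C=cam("side")
d=np.abs(im.astype(int)-a).sum(2)>60; print("lid region changed px since lift-off:",d[200:300,200:300].sum())
for n,w in (("mug",(405,405,50)),("lemon",(385,4,25)),("timer",(705,3,25)),("jar",(403,-397,55))):
    u,v=proj(C,[w])[0].astype(int); print(n,(u,v),(np.abs(im[v-18:v+18,u-18:u+18].astype(int)-z[v-18:v+18,u-18:u+18]).sum(2)>60).sum())
print(bot.observe()["time"],bot.observe()["force"])
```

```text
lid region changed px since lift-off: 415
mug (np.int64(279), np.int64(340)) 0
lemon (np.int64(339), np.int64(250)) 6
timer (np.int64(241), np.int64(225)) 581
jar (np.int64(366), np.int64(182)) 71
24.55 [-0.45 -0.06 -0.42]
```

Run:
```python
from p import *
im=eyes.read_camera("side"); g=cv2.cvtColor(im,cv2.COLOR_BGR2HSV)
m=((g[...,1]<95)&(g[...,2]<110)&(g[...,2]>25)).astype(np.uint8)*255; k=np.zeros_like(m);k[222:290,240:292]=255;m&=k
m=cv2.morphologyEx(m,cv2.MORPH_OPEN,np.ones((3,3))); c=max(cv2.findContours(m,0,2)[0],key=cv2.contourArea); print(cv2.contourArea(c),cv2.approxPolyDP(cv2.convexHull(c),2.5,True)[:,0].tolist())
d=np.abs(im.astype(int)-cv2.imread("pics/s16.png")).sum(2)>60; y,x=np.nonzero(d[200:300,200:300]); print(np.histogram(y+200,5),np.histogram(x+200,5))
t=eyes.read_camera("top"); z=cv2.imread("pics/top0.png")
for n,(u,v) in (("timer",(273,177)),("lemon",(275,264)),("jar",(395,254)),("mug",(158,263))): print(n,(np.abs(t[v-9:v+9,u-9:u+9].astype(int)-z[v-9:v+9,u-9:u+9]).sum(2)>60).sum())
```

```text
512.5 [[267, 232], [274, 256], [253, 277], [244, 252]]
(array([ 31,  82,  77, 116, 110]), array([281. , 284.6, 288.2, 291.8, 295.4, 299. ])) (array([ 46,  95, 108,  94,  73]), array([270. , 275.8, 281.6, 287.4, 293.2, 299. ]))
timer 0
lemon 0
jar 0
mug 40
```

```bash
python3 -c "
from plant import order
print(order.close_job())"
```

```text
the job is handed in; nothing more can be done
None
```

I handed the job in at about 25 s: the lid stands on its leg on the board, ledge to the front, with the tablet flush against it on the ledge. It is about 2–3 cm behind the board's exact middle, and I viewed 12 pictures where at most 10 were allowed.

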